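Shim, bolt down and load the pantry board rack

ROBOT

A 6-joint arm with a two-finger parallel gripper is mounted at the origin on the work surface. World frame = base frame: x ahead of the robot, y to its left, z up, the work surface at z = 0. Lengths are in m, angles in rad, forces in N, time in s.
With the tool pointing down it reaches from about 0.375 to 0.975 m from the base axis. Payload 3.8 kg.
Tool frame: the origin (TCP) lies on the centre line of the jaws, within the pads' length; the fingertips stand 17 mm ahead of it and the grasp point (between the pads) lies 2 mm behind it; z points along the fingers, x is the direction in which the jaws open and shut, and the axes are right-handed (so a half turn about z gives the same grasp; the last joint's range is limited). The gripper opens to 85 mm and grips with 20 to 120 N. Pads are 22 mm wide; open, the fingers measure 114 mm over their backs; the gripper's body (76 mm by 85 mm) begins 54 mm behind the grasp point. The pads swing forward as they close: fully open they stand 13 mm farther back than shut.
Start: joints at [1.216, 0.264, 1.604, -0, 1.274, -0.037], TCP at [0.211, 0.641, 0.248] pointing down, gripper open.
Joint ranges: [-2.63, 2.63], [-0.94, 2.18], [0.31, 2.57], [-1.31, 4.45], [0, 2.66], [-2.55, 2.55]. Speed limits (rad/s): [2.57, 2.57, 3.14, 3.14, 3.14, 3.14].

INTERFACE

Orientations are given as a unit quaternion [x, y, z, w].
In Python, from bench import status, vision, ticket gives the robot as it stands.
- The arm moves only by the tool drive_tool, never from a script. Its argument "increments" is a list of rows, each an object of numbers: "x", "y", "z": the shift along the tool's x, y, z in cm; "rx", "ry", "rz": the turn, a rotation vector about the tool's x, y, z in degrees; "fingers": the opening, from -1 (shut) to 1 (fully open). In form: [{"x": .., "y": .., "z": .., "rx": .., "ry": .., "rz": .., "fingers": ..}, ...]. A call has 1 to 20 rows; each row shifts and turns the commanded pose from where the row before left it, along the tool's axes as they then stand; what a row does not reach is not made up. A row lasts 1/8 s, in which the tool goes at most 62.5 mm and 10.7 degrees, less where a joint would pass 70% of its speed; a pose out of reach is approached as far as the arm can. A call with a gripper value outside its range is refused whole. The fingers move at their own pace and stop on an object; "newtons" is the grip in N (left out, the last holds). Time passes only in rows, so rows that do not move let the fingers close. It gives the time, the measured TCP pose, the force and the opening at its end, in the units of the state.
- status.sense(): the state, without advancing time (a new reading comes with each control period).
- vision.snapshot(name): name is "side" or "top"; returns a dict with "image" (400x640x3 uint8, red, green, blue), "z_map" (400x640 float32, m along the optical axis (not along the pixel's ray), 0 where there is no reading), "fx", "fy", "cx", "cy" (pixels), "position" and "orientation" of the camera in the world. Camera axes: x right, y down, z forward; pixel columns grow to the right and rows downward; lengths in m; the calibration is good to about 2 mm. A picture is of the moment at which its call begins.
- ticket.sign_off(): hands the job in, once; it reports no verdict.
The state is a dict: "time_s": time; "joints": joint angles; "dq": joint speeds; "tau": joint torques, N m; "tcp_pos": TCP position; "ee_rot": TCP orientation; "force": force on the tool from outside, world axes, zero at the start; "wrist_torque": the same for the moment, N m; "opening": opening from 0.0 (shut) to 1.0 (fully open).
Only numpy, scipy, OpenCV 4.12 (cv2) and the standard library are available. Lean on these libraries where they do the work, as an engineer would, in place of code of your own. Each camera call takes 0.05 s, during which the arm holds its last target. There are 200 camera calls.

TASK

Fit the board rack in the pantry: first push the yellow wedge, thin end first and square on, under the middle of the rack's front edge until it jams tight, then screw both hand bolts down the deep wells in the rack's end posts until each knob sits fully home on its post, feeling for the thread and not forcing it. Then stand every serving board there is upright in the rack, one to a slot, on its thin end with the handle up. Leave the other pantry goods where they stand.

Things in the scene. Friction and masses are not known exactly. Their poses are not given: they have to be found in the camera images.
- rack: wooden board rack, fixed, 238 wide (y) x 150 deep (x). Origin on the counter under its centre, z up, x from the front edge (the one facing the robot) to the back. Floor plank 20 thick, top at z = 32, held up at the back by a batten. At each end, y = 93 and -93, a square post 56 x 52, top at z = 118, with an upright bolt well
- slot_1 (a point): middle of the floor of the rack's middle slot, 32 above the counter. Four dividers, 8 thick, 112 wide, tops 107 above the counter, make three slots 30 wide that run along the rack's y axis; the other two slots' middles are 38 in front of and behind this one
- front_edge (a point): middle of the lower front edge of the rack's floor plank, 75 in front of the rack's origin, 12 above the counter: the gap below it is open for 60 to either side and 130 inwards
- well_left (a point): centre of the mouth of the well in the left (+y) post, 118 above the counter; bore 32 in diameter. 90 below the mouth begins a brass bushing, clear bore about 20, with a coarse two-start right-hand thread, 24 per turn. A bolt let down straight rests on the thread 6 to 18 above home, however it is turned, then needs a quarter to three quarters of a turn clockwise from above, sinking as it turns
- well_right (a point): the same in the right (-y) post
- block: cardboard packing block, fixed, 160 x 72 x 114 high, holding the two bolts upright in holes 86 apart along its x axis, knobs resting on its top; origin under its centre
- bolt_a: hand bolt: round ribbed black knob, diameter 46, 37 high, on a steel shank; z along the bolt, up; origin on the axis at the knob's underside. Shank 17 thick, reaching 110 below the knob; collar 29 thick for 20 under the knob, two thread ridges out to 28 at the lower end. 0.16 kg. Fits either well; home when the knob's underside sits on the post's top
- bolt_b: the same as bolt_a
- wedge: yellow ribbed wedge, 110 long, 40 wide, flat below, from 5 thick at the tip (+x) to 27 at the back (-x); origin in the middle of its underside. It first fills the rack's front gap with its tip 35 inside; a push of 15 to 20 N jams it there
- wedge_tip (a point): tip of the wedge, 55 ahead of its origin
- board_a: dark wooden serving board, lying flat at the start, if present: blade 120 x 80 x 22, with a handle 36 wide from x = 60 to x = 135; origin in the middle of the blade's underside, z up through the flat face. About 0.2 kg
- board_a_foot (a point): middle of the blade's thin end edge at the far end from the handle, 60 from the origin towards -x, mid thickness
- board_b: red serving board, lying flat at the start, if present: blade 120 x 80 x 22, with a handle 36 wide from x = 60 to x = 135; origin in the middle of the blade's underside, z up through the flat face. About 0.2 kg
- board_b_foot (a point): middle of the blade's thin end edge at the far end from the handle, 60 from the origin towards -x, mid thickness
- board_c: green serving board, lying flat at the start, if present: blade 120 x 80 x 22, with a handle 36 wide from x = 60 to x = 135; origin in the middle of the blade's underside, z up through the flat face. About 0.2 kg
- board_c_foot (a point): middle of the blade's thin end edge at the far end from the handle, 60 from the origin towards -x, mid thickness
- jam_jar: amber jam jar, diameter 68, 100 high; stays where it is. Origin under its centre
- tin: tin, diameter 74, 110 high; stays where it is. Origin under its centre
- oil_bottle: green oil bottle, diameter 60, 200 high; stays where it is. Origin under its centre
- spice_jar: amber spice jar, diameter 48, 90 high; stays where it is. Origin under its centre
- tea_carton: blue tea carton, 70 x 110 x 130 high; stays where it is. Origin under its centre
- mug: blue mug, diameter 80, 90 high; stays where it is. Origin under its centre
Not all that is in view belongs to the job. Of the things like the wedge, leave any that is orange; of the rest the larger one is meant. Leave any purple look-alike of the bolt_a alone.

How it is judged:
On the way, in this order (a step that is already met when the one before it is completed fails the run):
1. the wedge is jammed tight under the front edge (x of wedge_tip in the frame of rack between -0.0445 and 0.03 m and y of wedge_tip in the frame of rack between -0.06 and 0.06 m and x of wedge in the frame of rack below -0.075 m and angle between the x axis of wedge and the x axis of rack, either way round below 0.3 rad and angle between wedge's own z axis and vertical below 0.1 rad and contact force between wedge and rack above 3 N), for 0.2 s.
2. both bolts are screwed home (((horizontal distance between bolt_a and well_left below 0.004 m and distance between bolt_a and well_left below 0.0045 m) or (horizontal distance between bolt_a and well_right below 0.004 m and distance between bolt_a and well_right below 0.0045 m)) and z of each of bolt_a, bolt_b in the frame of rack below 0.1205 m and angle between each of bolt_a, bolt_b's own z axis and vertical below 0.06 rad and ((horizontal distance between bolt_b and well_left below 0.004 m and distance between bolt_b and well_left below 0.0045 m) or (horizontal distance between bolt_b and well_right below 0.004 m and distance between bolt_b and well_right below 0.0045 m))), for 0.2 s.
3. every board stands upright in the rack (angle between each of board_a, board_b, board_c's own x axis and vertical below 0.2 rad and z of board_a_foot in the frame of rack between 0.027 and 0.037 m and x of board_a_foot in the frame of rack between -0.054 and 0.054 m and y of board_a_foot in the frame of rack between -0.03 and 0.03 m and z of board_b_foot in the frame of rack between 0.027 and 0.037 m and x of board_b_foot in the frame of rack between -0.054 and 0.054 m and y of board_b_foot in the frame of rack between -0.03 and 0.03 m and z of board_c_foot in the frame of rack between 0.027 and 0.037 m and x of board_c_foot in the frame of rack between -0.054 and 0.054 m and y of board_c_foot in the frame of rack between -0.03 and 0.03 m), for 0.2 s.
At the end, for the whole second after the job is handed in: wedge held tight (1 N), tip 30 mm or more in, within 60 mm of the middle, square within 0.3 rad; each knob within 2.5 mm of its post and 4 mm of the well's axis, upright within 0.06 rad; each board present upright (0.2 rad), handle up, foot on a slot's floor within 30 mm of its middle; bolts at rest (all of step 2 and all of step 3 and x of wedge_tip in the frame of rack between -0.0445 and 0.03 m and y of wedge_tip in the frame of rack between -0.06 and 0.06 m and x of wedge in the frame of rack below -0.075 m and angle between the x axis of wedge and the x axis of rack, either way round below 0.3 rad and angle between wedge's own z axis and vertical below 0.1 rad and contact force between wedge and rack above 1 N and linear speed of each of bolt_a, bolt_b below 0.02 m/s); the robot touches nothing.
It fails at once if a bystanding pantry item is moved by more than 30 mm (distance of any of jam_jar, tin, oil_bottle, spice_jar, tea_carton, mug from where it was at the start of the episode above 0.03 m).
It fails at once if a bolt is forced into its well with more than 60 N before it has been screwed down ((contact force between bolt_a and rack above 60 N and z of bolt_a in the frame of rack above 0.123 m) or (contact force between bolt_b and rack above 60 N and z of bolt_b in the frame of rack above 0.123 m)).
Of board_a, board_b, board_c only 1 to 3 are there at a start; the rules pass over those that are not, and their reading is None.
At some moment in a run one of wedge, board_a, board_b, board_c may be knocked a few centimetres aside while the robot is not near it.
It also fails if it takes over 210 s, if anything falls off the work surface, if the arm or the gripper's body presses on something with over 40 N, if the wrist force passes 120 N, or if a joint passes its speed limit or range.

## Working session

There is one attempt and no reset: what is moved stays moved. The work goes in short steps, Python scripts to look and compute and a tool call to move; the robot and the scene stay as the last step left them, time stands still between calls to the robot, and variables do not carry over. Pictures are saved under pics/ and viewed, about 12 in all and at most 16, crops included, and the job is handed in when it is done.

Besides the shell and the picture viewer there is one more tool, called after ">>>" as name(argument=value, ...) on one line, values as JSON. drive_tool: Moves the arm, as the interface text tells. Its arguments: {"type":"object","properties":{"increments":{"type":"array","items":{"type":"object","properties":{"x":{"type":"number"},"y":{"type":"number"},"z":{"type":"number"},"rx":{"type":"number"},"ry":{"type":"number"},"rz":{"type":"number"},"fingers":{"type":"number"}}}},"newtons":{"type":"number"}},"required":["increments"]}

```bash
ls; mkdir -p pics; cat > h.py <<'E'
import numpy as np, cv2
from scipy.spatial.transform import Rotation as R
from bench import status, vision, ticket
def snap(n,f=None):
    s=vision.snapshot(n)
    np.savez('last_%s.npz'%n,**s)
    if f: cv2.imwrite('pics/'+f,cv2.cvtColor(s['image'],cv2.COLOR_RGB2BGR))
    return s
def cloud(s):
    z=np.asarray(s['z_map']); v,u=np.mgrid[:z.shape[0],:z.shape[1]]
    P=np.stack([(u-s['cx'])/s['fx']*z,(v-s['cy'])/s['fy']*z,z],-1)
    return P@R.from_quat(s['orientation']).as_matrix().T+s['position']
def load(n): return dict(np.load('last_%s.npz'%n))
E
python3 - <<'E'
from h import *
for n in('top','side'):
    s=snap(n,n+'0.png'); print(n,s['fx'],s['cx'],s['cy'],s['position'],R.from_quat(s['orientation']).as_matrix().round(2).tolist())
print(status.sense())
E
```

```text
pics
top 388.99407319235473 319.8587059090482 198.6980393462763 [0.26965487 0.0046781  1.15087611] [[0.06, -0.97, 0.21], [-1.0, -0.06, 0.01], [0.0, -0.21, -0.98]]
side 392.80960489961814 320.8055945780156 197.09348433203937 [-0.12824605 -0.56126602  0.81228222] [[0.69, -0.46, 0.56], [-0.72, -0.46, 0.52], [0.02, -0.76, -0.65]]
{'time_s': 0.1, 'joints': array([ 1.21611731e+00,  2.64719142e-01,  1.60527411e+00, -1.12416272e-05,
        1.27373175e+00, -3.69080292e-02]), 'dq': array([ 0.00198838, -0.00031939, -0.00080775,  0.00019632, -0.00195604,
        0.00070866]), 'tau': array([ 4.67221034e-04, -5.16707754e+01, -3.68587911e+01,  1.91667277e-05,
        6.26313355e-03, -4.71789061e-07]), 'tcp_pos': array([0.21068684, 0.64058888, 0.24703886]), 'ee_rot': array([ 8.10075706e-01,  5.86324325e-01, -8.83173625e-04,  5.97292603e-04]), 'force': array([ 0.01705236, -0.04724829, -1.56433915]), 'wrist_torque': array([ 0.02149046, -0.01374464, -0.03049793]), 'opening': 0.9987102528033399}
```

View pics/top0.png

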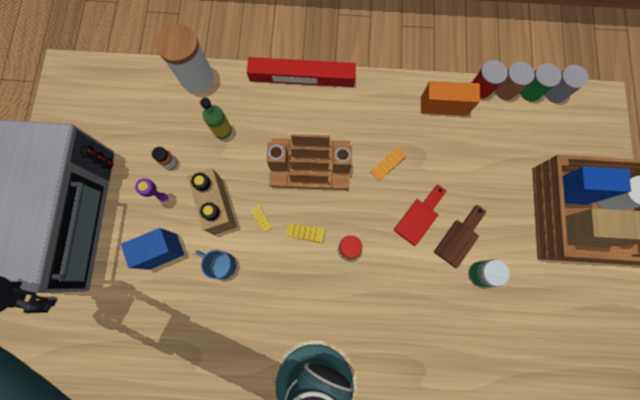

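View pics/side0.png

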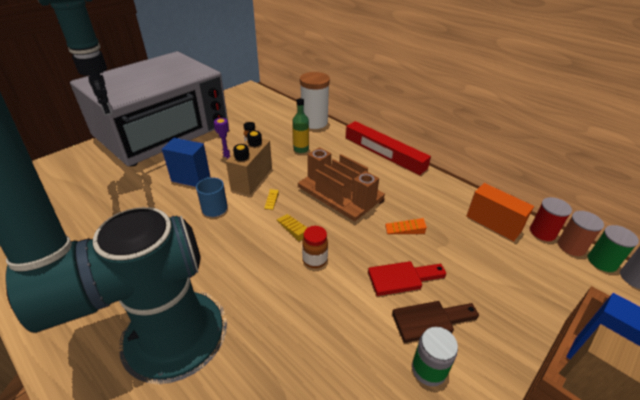

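The top picture shows the yellow candidates: large at (306,233), small at (262,218), and orange at (388,164), which stays. The black knobs in the block are at (201,181) and (209,211), with a purple look-alike at (147,187). The boards are red at (420,215) and dark at (462,235). There is no green board. I choose the wedge at (306,233) and check it in a crop.

```bash
cat > m.py <<'E'
from h import *
s=load('top'); P=cloud(s); im=s['image']
c=im[120:270,175:365][:,:,::-1]; cv2.imwrite('pics/crop1.png',cv2.resize(c,None,fx=4,fy=4,interpolation=cv2.INTER_CUBIC))
hsv=cv2.cvtColor(im,cv2.COLOR_RGB2HSV)
def blob(name,mask,box,zr):
    u0,v0,u1,v1=box; m=np.zeros(mask.shape,bool); m[v0:v1,u0:u1]=mask[v0:v1,u0:u1]
    m&=(P[...,2]>zr[0])&(P[...,2]<zr[1])
    p=P[m]; r=cv2.minAreaRect((p[:,:2]*1000).astype(np.float32)); 
    print(name,len(p),'c',p.mean(0).round(4),'z',np.percentile(p[:,2],[2,50,98]).round(4),'rect',np.round(r[0],1),np.round(r[1],1),round(r[2],1)); return p
H,S,V=hsv[...,0],hsv[...,1],hsv[...,2]
yel=(H>20)&(H<32)&(S>150)&(V>110)
if __name__=='__main__':
    blob('wedgeL',yel,(284,220,328,246),(.002,.05)); blob('wedgeS',yel,(248,203,275,233),(.002,.05))
    red=((H<6)|(H>174))&(S>170)
    blob('red',red,(390,180,450,250),(.005,.05))
    blob('dark',(V<110),(430,200,490,270),(.01,.05))
    al=np.ones_like(red)
    for b in [(185,168,215,192),(195,200,222,222)]:
        blob('knob',V<70,b,(.13,.17))
        blob('knobtop',al,b,(.145,.17))
    blob('block',al,(185,165,242,240),(.104,.124))
    blob('posts',al,(260,130,360,195),(.112,.125))
    blob('postL',al,(260,130,300,195),(.112,.125)); blob('postR',al,(325,130,360,195),(.112,.125))
    blob('div',al,(260,130,360,195),(.100,.1115))
    blob('floor',al,(260,130,360,195),(.027,.037))
E
python3 m.py
```

```text
wedgeL 469 c [0.4146 0.0508 0.0167] z [0.0045 0.017  0.0275] rect [414.5  52.2] [107.6  38.7] 83.3
wedgeS 201 c [0.4501 0.1859 0.0106] z [0.0029 0.0102 0.0186] rect [449.1 185.4] [73.1 24.6] 35.0
red 1273 c [ 0.4801 -0.2805  0.022 ] z [0.0175 0.022  0.0265] rect [ 495.4 -291.2] [ 76.4 192.9] 55.3
dark 1427 c [ 0.4233 -0.3986  0.0222] z [0.0169 0.022  0.0275] rect [ 430.9 -422.1] [111.1 192.3] 56.4
knob 134 c [0.5151 0.3323 0.1472] z [0.1329 0.1495 0.1536] rect [519.7 337.5] [43.6 41.2] 47.8
knobtop 232 c [0.5196 0.3382 0.1506] z [0.1463 0.1506 0.1545] rect [520.1 338.6] [45.2 44. ] 66.7
knob 137 c [0.4377 0.2983 0.1477] z [0.1315 0.1495 0.1549] rect [439.8 302.9] [41.3 42.6] 39.4
knobtop 247 c [0.4406 0.3047 0.1506] z [0.1462 0.1507 0.1551] rect [441.3 305.2] [44.8 44.5] 15.0
block 976 c [0.4751 0.316  0.1136] z [0.1073 0.1138 0.1186] rect [481.2 322.8] [162.   73.1] 23.2
posts 569 c [0.624  0.0531 0.1176] z [0.1129 0.1177 0.1218] rect [609.7  53.2] [ 87.3 238.3] 1.2
postL 284 c [0.622  0.1462 0.1174] z [0.113  0.1175 0.1215] rect [622.6 146.4] [57.4 52.2] 0.2
postR 283 c [ 0.6261 -0.0401  0.1178] z [0.1132 0.1178 0.1218] rect [626.3 -39.7] [56.9 50.8] 2.6
div 562 c [0.6221 0.0541 0.1055] z [0.1007 0.1056 0.1104] rect [624.3  54.5] [122.6 235.7] 1.4
floor 1532 c [0.6052 0.0519 0.0319] z [0.0275 0.0319 0.0362] rect [624.3  53.7] [151.2 237.6] 1.1
```

View pics/crop1.png

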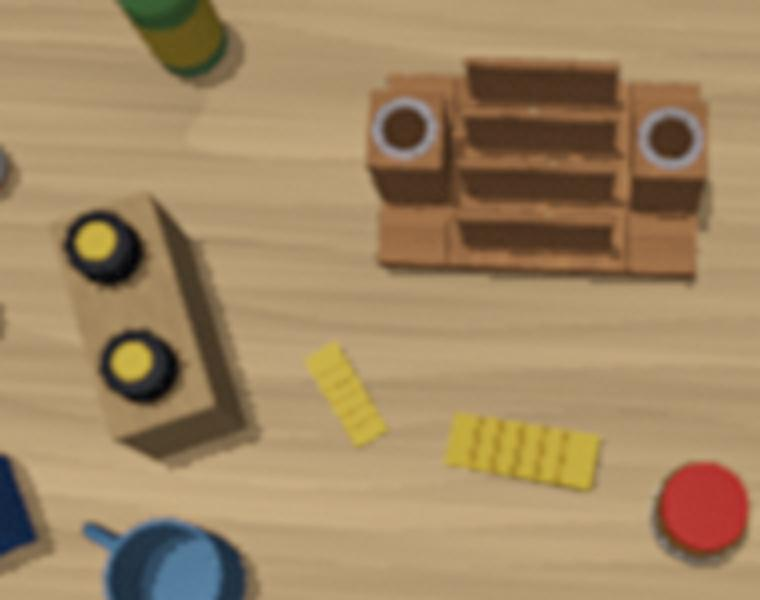

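The crop confirms the large ribbed yellow wedge at crop (525,452), measured 108 x 39 against a small one of 73 x 25. The two black knobs stand in the block. Next I get the wedge's thin end and the neighbours' positions.

```bash
cat > plan.py <<'E'
from h import *
def Rt(az,tilt=0,taz=None):
    """tool down, tool x at azimuth az deg"""
    a=np.radians(az); x=np.array([np.cos(a),np.sin(a),0]); z=np.array([0,0,-1.]); return np.stack([x,np.cross(z,x),z],1)
def state(): 
    s=status.sense(); return np.array(s['tcp_pos']),R.from_quat(s['ee_rot']).as_matrix(),s
def plan(p,Rm):
    p0,R0,s=state(); w=np.degrees(R.from_matrix(R0.T@Rm).as_rotvec())
    print('t',round(s['time_s'],2),'at',p0.round(4),'rotvec(tool,deg)',w.round(2),'shift after rot(cm)',(Rm.T@(np.asarray(p)-p0)*100).round(2),'j6',round(s['joints'][5],3),'F',np.round(s['force'],1))
E
python3 - <<'E'
from m import *
from plan import *
p=blob('wedgeL',yel,(284,220,328,246),(.002,.05))
A=np.c_[p[:,:2],np.ones(len(p))]; g=np.linalg.lstsq(A,p[:,2],rcond=None)[0]; print('grad',g,'az uphill',np.degrees(np.arctan2(g[1],g[0])))
bx=cv2.boxPoints(cv2.minAreaRect((p[:,:2]*1000).astype(np.float32))); print(bx.round(1).tolist())
al=np.ones(P.shape[:2],bool)
for n,b,z in [('jam',(335,230,367,265),(.09,.11)),('mug',(195,245,240,285),(.08,.1)),('bottle',(195,90,236,145),(.03,.25)),('tea',(115,222,190,275),(.12,.14)),('spice',(150,142,182,175),(.07,.1)),('purple',(130,175,172,205),(.03,.2)),('tin',(465,255,512,290),(.1,.12)),('orange',(365,145,410,182),(.006,.04))]: blob(n,al,b,z)
az=96.7
plan([.4145,.0515,.1],Rt(az))
E
```

```text
wedgeL 469 c [0.4146 0.0508 0.0167] z [0.0045 0.017  0.0275] rect [414.5  52.2] [107.6  38.7] 83.3
grad [-0.0205781  -0.18953417  0.03482765] az uphill -96.19644534250912
[[389.0, 1.0], [427.3999938964844, -3.5], [440.0, 103.30000305175781], [401.6000061035156, 107.80000305175781]]
jam 383 c [ 0.3754 -0.0762  0.1   ] z [0.0957 0.1001 0.1037] rect [376.2 -75.9] [56.9 56.7] 2.6
mug 178 c [0.3061 0.2875 0.0882] z [0.0811 0.0889 0.0927] rect [306.  286.5] [78.4 78.9] 16.2
bottle 698 c [0.7103 0.3265 0.1233] z [0.0358 0.1285 0.2014] rect [716.9 332.1] [51.9 58.9] 20.5
tea 1176 c [0.3356 0.4648 0.1295] z [0.1236 0.1296 0.1335] rect [336.7 465.6] [ 71.2 111.6] 27.0
spice 205 c [0.6065 0.4826 0.0882] z [0.0752 0.0892 0.0934] rect [608.3 484.6] [42.9 41.3] 35.6
purple 376 c [0.4939 0.4818 0.1283] z [0.0321 0.1444 0.15  ] rect [495.2 485.8] [45. 47.] 21.2
tin 585 c [ 0.3277 -0.4581  0.1092] z [0.1009 0.1097 0.1142] rect [ 327.4 -458.5] [69.1 68.5] 42.9
orange 459 c [ 0.6453 -0.1861  0.0168] z [0.0065 0.0168 0.0277] rect [ 659.6 -165.2] [ 89.7 109.7] 45.3
t 0.1 at [0.2107 0.6406 0.247 ] rotvec(tool,deg) [ -0.03   0.12 -24.91] shift after rot(cm) [-60.88  13.37  14.7 ] j6 -0.037 F [ 0.  -0.  -1.6]
```

>>> drive_tool(increments=[{"rz": 9.8, "fingers": 0.4}, {"rz": 9.8}, {"rz": 9.8}, {"rz": 9.8}, {"rz": 9.8}, {"rz": 9.8}, {"rz": 9.8}, {"rz": 9.8}, {"x": 2.26, "y": 4.86}, {"x": 2.26, "y": 4.86}, {"x": 2.26, "y": 4.86}, {"x": 2.26, "y": 4.86}, {"x": 2.26, "y": 4.86}, {"x": 2.26, "y": 4.86}, {"x": 2.26, "y": 4.86}, {"x": 2.26, "y": 4.86}, {"x": 2.26, "y": 4.86}, {"x": 2.26, "y": 4.86}, {"x": 2.26, "y": 4.86}, {"x": 2.26, "y": 4.86}], newtons=60)

```text
invalid input at $.increments[0]: expected keys x, y, z, rx, ry, rz, fingers
```

```bash
python3 - <<'E'
from h import *
snap('top')
from plan import *
import m
m.blob('wedgeL',m.yel,(250,200,370,270),(.002,.05))
plan([.412,.030,.023],Rt(-6.7)); print(status.sense()['opening'])
E
```

```text
wedgeL 674 c [0.4252 0.0918 0.0149] z [0.0043 0.0144 0.027 ] rect [427.8 108.9] [226.7  59.5] 73.8
t 0.15 at [0.2107 0.6407 0.2472] rotvec(tool,deg) [7.000e-02 9.000e-02 7.849e+01] shift after rot(cm) [27.12 58.3  22.42] j6 -0.037 F [-0.2 -0.1 -0.1]
0.9986410993699849
```

>>> drive_tool(increments=[{"x": 0, "y": 0, "z": 0, "rx": 0, "ry": 0, "rz": 9.8, "fingers": 0.5}, {"x": 0, "y": 0, "z": 0, "rx": 0, "ry": 0, "rz": 9.8, "fingers": 0.5}, {"x": 0, "y": 0, "z": 0, "rx": 0, "ry": 0, "rz": 9.8, "fingers": 0.5}, {"x": 0, "y": 0, "z": 0, "rx": 0, "ry": 0, "rz": 9.8, "fingers": 0.5}, {"x": 0, "y": 0, "z": 0, "rx": 0, "ry": 0, "rz": 9.8, "fingers": 0.5}, {"x": 0, "y": 0, "z": 0, "rx": 0, "ry": 0, "rz": 9.8, "fingers": 0.5}, {"x": 0, "y": 0, "z": 0, "rx": 0, "ry": 0, "rz": 9.8, "fingers": 0.5}, {"x": 0, "y": 0, "z": 0, "rx": 0, "ry": 0, "rz": 9.8, "fingers": 0.5}, {"x": 2.26, "y": 4.86, "z": 0, "rx": 0, "ry": 0, "rz": 0, "fingers": 0.5}, {"x": 2.26, "y": 4.86, "z": 0, "rx": 0, "ry": 0, "rz": 0, "fingers": 0.5}, {"x": 2.26, "y": 4.86, "z": 0, "rx": 0, "ry": 0, "rz": 0, "fingers": 0.5}, {"x": 2.26, "y": 4.86, "z": 0, "rx": 0, "ry": 0, "rz": 0, "fingers": 0.5}, {"x": 2.26, "y": 4.86, "z": 0, "rx": 0, "ry": 0, "rz": 0, "fingers": 0.5}, {"x": 2.26, "y": 4.86, "z": 0, "rx": 0, "ry": 0, "rz": 0, "fingers": 0.5}, {"x": 2.26, "y": 4.86, "z": 0, "rx": 0, "ry": 0, "rz": 0, "fingers": 0.5}, {"x": 2.26, "y": 4.86, "z": 0, "rx": 0, "ry": 0, "rz": 0, "fingers": 0.5}, {"x": 2.26, "y": 4.86, "z": 0, "rx": 0, "ry": 0, "rz": 0, "fingers": 0.5}, {"x": 2.26, "y": 4.86, "z": 0, "rx": 0, "ry": 0, "rz": 0, "fingers": 0.5}, {"x": 2.26, "y": 4.86, "z": 0, "rx": 0, "ry": 0, "rz": 0, "fingers": 0.5}, {"x": 2.26, "y": 4.86, "z": 0, "rx": 0, "ry": 0, "rz": 0, "fingers": 0.5}], newtons=60)

```text
time_s: 2.65
tcp_pos: [0.4133, 0.0289, 0.2483]
ee_rot: [0.998, -0.058, 0.0, -0.0]
force: [0.3, 0.7, -0.4]
opening: 0.747
```

```bash
python3 - <<'E'
from h import *
snap('top','t2.png'); snap('side')
from plan import *
plan([.412,.030,.023],Rt(-6.7)); print(status.sense()['opening'])
s=load('side');P=cloud(s);h=cv2.cvtColor(s['image'],cv2.COLOR_RGB2HSV)
m=(h[...,0]>20)&(h[...,0]<32)&(h[...,1]>150)&(h[...,2]>110); m[:205]=0;m[:,:270]=0;m[250:]=0;m[:,320:]=0
p=P[m];p=p[(p[:,2]>.003)&(p[:,2]<.04)]; r=cv2.minAreaRect((p[:,:2]*1000).astype(np.float32)); print(len(p),p.mean(0),r)
E
```

```text
t 2.75 at [0.4141 0.0264 0.2483] rotvec(tool,deg) [ 0.11 -0.05 -0.28] shift after rot(cm) [-0.25 -0.33 22.53] j6 0.128 F [-0.3  0.9 -0.1]
0.7492729917287352
298 [0.40879429 0.05322709 0.01405207] ((416.7603454589844, 85.11327362060547), (174.35108947753906, 40.46210479736328), 81.20760345458984)
```

>>> drive_tool(increments=[{"x": -0.25, "y": -0.33, "z": 4, "rx": 0, "ry": 0, "rz": 0, "fingers": 0.5}, {"x": 0, "y": 0, "z": 5, "rx": 0, "ry": 0, "rz": 0, "fingers": 0.5}, {"x": 0, "y": 0, "z": 5, "rx": 0, "ry": 0, "rz": 0, "fingers": 0.5}, {"x": 0, "y": 0, "z": 4.5, "rx": 0, "ry": 0, "rz": 0, "fingers": 0.5}, {"x": 0, "y": 0, "z": 2, "rx": 0, "ry": 0, "rz": 0, "fingers": 0.5}, {"x": 0, "y": 0, "z": 1, "rx": 0, "ry": 0, "rz": 0, "fingers": 0.5}, {"x": 0, "y": 0, "z": 1, "rx": 0, "ry": 0, "rz": 0, "fingers": 0.5}, {"x": 0, "y": 0, "z": 0, "rx": 0, "ry": 0, "rz": 0, "fingers": -1}, {"x": 0, "y": 0, "z": 0, "rx": 0, "ry": 0, "rz": 0, "fingers": -1}, {"x": 0, "y": 0, "z": 0, "rx": 0, "ry": 0, "rz": 0, "fingers": -1}, {"x": 0, "y": 0, "z": 0, "rx": 0, "ry": 0, "rz": 0, "fingers": -1}, {"x": 0, "y": 0, "z": 0, "rx": 0, "ry": 0, "rz": 0, "fingers": -1}, {"x": 0, "y": 0, "z": 0, "rx": 0, "ry": 0, "rz": 0, "fingers": -1}])

```text
time_s: 4.38
tcp_pos: [0.4121, 0.0342, 0.0242]
ee_rot: [0.998, -0.058, 0.001, -0.0]
force: [-1.3, 1.0, 5.4]
opening: 0.446
```

```bash
python3 - <<'E'
from plan import *
plan([.45,.05,.033],Rt(-88.86)); print(status.sense()['opening'])
snap('side','s3.png'); im=cv2.imread('pics/s3.png'); cv2.imwrite('pics/s3c.png',cv2.resize(im[130:280,200:420],None,fx=3,fy=3))
E
```

```text
t 4.38 at [0.4121 0.0342 0.0242] rotvec(tool,deg) [-9.000e-02 -7.000e-02  8.224e+01] shift after rot(cm) [-1.5  -3.82 -0.88] j6 0.138 F [-1.3  1.   5.4]
0.4460344232528231
```

View pics/s3c.png

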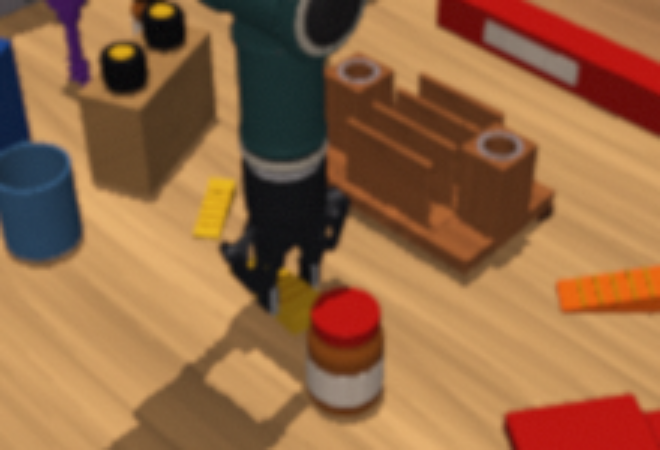

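Gripped at the middle-rear: the wedge sits between the fingers at crop (290,295), jar clear. Now I lift it slightly, turn it and line it up.

>>> drive_tool(increments=[{"x": 0, "y": 0, "z": -1, "rx": 0, "ry": 0, "rz": 0, "fingers": -1}, {"x": 0, "y": 0, "z": 0, "rx": 0, "ry": 0, "rz": 9.1, "fingers": -1}, {"x": 0, "y": 0, "z": 0, "rx": 0, "ry": 0, "rz": 9.1, "fingers": -1}, {"x": 0, "y": 0, "z": 0, "rx": 0, "ry": 0, "rz": 9.1, "fingers": -1}, {"x": 0, "y": 0, "z": 0, "rx": 0, "ry": 0, "rz": 9.1, "fingers": -1}, {"x": 0, "y": 0, "z": 0, "rx": 0, "ry": 0, "rz": 9.1, "fingers": -1}, {"x": 0, "y": 0, "z": 0, "rx": 0, "ry": 0, "rz": 9.1, "fingers": -1}, {"x": 0, "y": 0, "z": 0, "rx": 0, "ry": 0, "rz": 9.1, "fingers": -1}, {"x": 0, "y": 0, "z": 0, "rx": 0, "ry": 0, "rz": 9.1, "fingers": -1}, {"x": 0, "y": 0, "z": 0, "rx": 0, "ry": 0, "rz": 9.4, "fingers": -1}, {"x": -0.5, "y": -1.5, "z": 0, "rx": 0, "ry": 0, "rz": 0, "fingers": -1}, {"x": -0.5, "y": -1.5, "z": 0, "rx": 0, "ry": 0, "rz": 0, "fingers": -1}, {"x": -0.5, "y": -1.5, "z": 0, "rx": 0, "ry": 0, "rz": 0, "fingers": -1}, {"x": 0, "y": 0, "z": 0, "rx": 0, "ry": 0, "rz": 0, "fingers": -1}])

```text
time_s: 6.18
tcp_pos: [0.4579, 0.0507, 0.0337]
ee_rot: [0.715, -0.699, 0.0, -0.001]
force: [-0.2, -0.6, -0.2]
opening: 0.448
```

```bash
python3 - <<'E'
from plan import *
plan([.4564,.0502,.0242],Rt(-88.86))
s=snap('top','t4.png'); im=cv2.imread('pics/t4.png'); cv2.imwrite('pics/t4c.png',cv2.resize(im[130:270,200:400],None,fx=4,fy=4,interpolation=cv2.INTER_CUBIC))
E
```

```text
t 6.17 at [0.4579 0.0507 0.0337] rotvec(tool,deg) [-0.08  0.    0.13] shift after rot(cm) [0.05 0.16 0.95] j6 1.605 F [-0.2 -0.6 -0.2]
```

View pics/t4c.png

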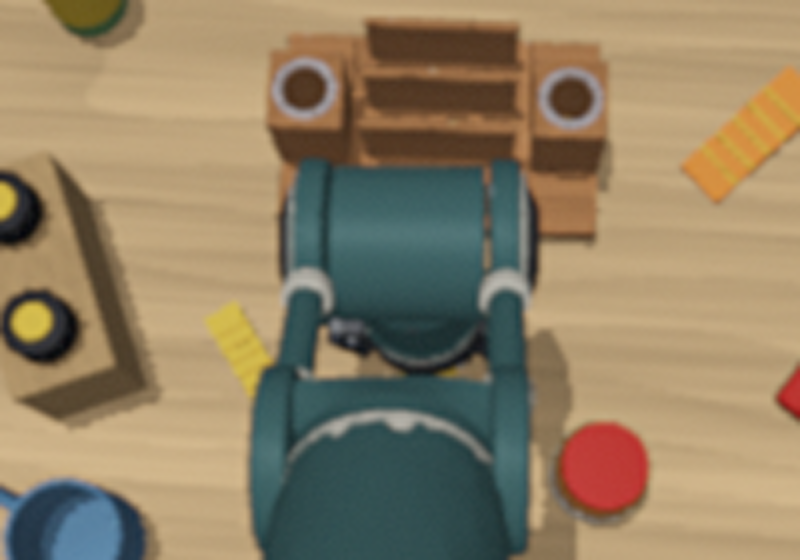

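>>> drive_tool(increments=[{"x": 0.05, "y": 0, "z": 0.5, "rx": 0, "ry": 0, "rz": 0, "fingers": -1}, {"x": 0, "y": 0, "z": 0.45, "rx": 0, "ry": 0, "rz": 0, "fingers": -1}, {"x": 0, "y": -1.0, "z": 0, "rx": 0, "ry": 0, "rz": 0, "fingers": -1}, {"x": 0, "y": -1.0, "z": 0, "rx": 0, "ry": 0, "rz": 0, "fingers": -1}, {"x": 0, "y": -1.0, "z": 0, "rx": 0, "ry": 0, "rz": 0, "fingers": -1}, {"x": 0, "y": -1.0, "z": 0, "rx": 0, "ry": 0, "rz": 0, "fingers": -1}, {"x": 0, "y": -0.6, "z": 0, "rx": 0, "ry": 0, "rz": 0, "fingers": -1}, {"x": 0, "y": 0, "z": 0, "rx": 0, "ry": 0, "rz": 0, "fingers": -1}])

```text
time_s: 7.22
tcp_pos: [0.5013, 0.0504, 0.0242]
ee_rot: [0.714, -0.7, -0.0, 0.0]
force: [-2.8, 0.9, 6.7]
opening: 0.45
```

>>> drive_tool(increments=[{"x": 0, "y": -0.3, "z": 0, "rx": 0, "ry": 0, "rz": 0, "fingers": -1}, {"x": 0, "y": 0, "z": 0, "rx": 0, "ry": 0, "rz": 0, "fingers": -1}])

```text
time_s: 7.48
tcp_pos: [0.5027, 0.0505, 0.0242]
ee_rot: [0.714, -0.7, -0.001, 0.002]
force: [-6.8, 0.4, 12.8]
opening: 0.449
```

>>> drive_tool(increments=[{"x": 0, "y": -0.3, "z": 0, "rx": 0, "ry": 0, "rz": 0, "fingers": -1}, {"x": 0, "y": 0, "z": 0, "rx": 0, "ry": 0, "rz": 0, "fingers": -1}])

```text
time_s: 7.72
tcp_pos: [0.5062, 0.0505, 0.0242]
ee_rot: [0.714, -0.7, -0.001, 0.001]
force: [-5.1, -0.0, 10.7]
opening: 0.445
```

>>> drive_tool(increments=[{"x": 0, "y": -0.2, "z": 0, "rx": 0, "ry": 0, "rz": 0, "fingers": -1}, {"x": 0, "y": 0, "z": 0, "rx": 0, "ry": 0, "rz": 0, "fingers": -1}])

```text
time_s: 7.98
tcp_pos: [0.5078, 0.0506, 0.0242]
ee_rot: [0.714, -0.7, -0.001, 0.001]
force: [-6.8, 0.5, 10.7]
opening: 0.448
```

>>> drive_tool(increments=[{"x": 0, "y": -0.3, "z": 0, "rx": 0, "ry": 0, "rz": 0, "fingers": -1}, {"x": 0, "y": 0, "z": 0, "rx": 0, "ry": 0, "rz": 0, "fingers": -1}])

```text
time_s: 8.22
tcp_pos: [0.5104, 0.0506, 0.0242]
ee_rot: [0.714, -0.7, -0.002, 0.002]
force: [-7.4, 0.3, 12.6]
opening: 0.443
```

>>> drive_tool(increments=[{"x": 0, "y": -0.3, "z": 0, "rx": 0, "ry": 0, "rz": 0, "fingers": -1}, {"x": 0, "y": 0, "z": 0, "rx": 0, "ry": 0, "rz": 0, "fingers": -1}])

```text
time_s: 8.48
tcp_pos: [0.5106, 0.0506, 0.0241]
ee_rot: [0.714, -0.7, -0.004, 0.004]
force: [-15.8, -0.5, 21.5]
opening: 0.452
```

>>> drive_tool(increments=[{"x": 0, "y": -0.3, "z": 0, "rx": 0, "ry": 0, "rz": 0, "fingers": -1}, {"x": 0, "y": 0, "z": 0, "rx": 0, "ry": 0, "rz": 0, "fingers": -1}])

```text
time_s: 8.72
tcp_pos: [0.5109, 0.0506, 0.0241]
ee_rot: [0.714, -0.7, -0.006, 0.006]
force: [-23.9, -0.1, 31.3]
opening: 0.451
```

>>> drive_tool(increments=[{"x": 0, "y": 0.3, "z": 0, "rx": 0, "ry": 0, "rz": 0, "fingers": -1}, {"x": 0, "y": 0.1, "z": 0, "rx": 0, "ry": 0, "rz": 0, "fingers": 0.3}, {"x": 0, "y": 0, "z": 0, "rx": 0, "ry": 0, "rz": 0, "fingers": 0.3}, {"x": 0, "y": 0, "z": -0.5, "rx": 0, "ry": 0, "rz": 0, "fingers": 0.3}, {"x": 0, "y": 0, "z": -1, "rx": 0, "ry": 0, "rz": 0, "fingers": 0.3}, {"x": 0, "y": 0, "z": -4, "rx": 0, "ry": 0, "rz": 0, "fingers": 0.3}, {"x": 0, "y": 0, "z": -5, "rx": 0, "ry": 0, "rz": 0, "fingers": 0.3}, {"x": 0, "y": 0, "z": -5, "rx": 0, "ry": 0, "rz": 0, "fingers": 0.3}, {"x": 0, "y": 0, "z": -5, "rx": 0, "ry": 0, "rz": 0, "fingers": 0.3}, {"x": 0, "y": 0, "z": 0, "rx": 0, "ry": 0, "rz": 0, "fingers": 0.3}])

```text
time_s: 9.98
tcp_pos: [0.5185, 0.0511, 0.2354]
ee_rot: [0.714, -0.7, 0.004, -0.004]
force: [-0.2, 0.7, -0.0]
opening: 0.646
```

```bash
python3 - <<'E'
from plan import *
snap('side','s5.png'); im=cv2.imread('pics/s5.png'); cv2.imwrite('pics/s5c.png',cv2.resize(im[130:280,200:420],None,fx=3,fy=3))
plan([.4404,.3042,.20],Rt(-66.8)); print(status.sense()['opening'])
plan([.5196,.3382,.20],Rt(-66.8)); print(status.sense()['joints'])
E
```

```text
t 10.03 at [0.5167 0.051  0.2324] rotvec(tool,deg) [ -0.38  -0.06 -22.01] shift after rot(cm) [-26.28  -2.96   3.24] j6 1.6 F [-0.1 -0.2 -0.4]
0.6534176095398222
t 10.03 at [0.5167 0.051  0.2324] rotvec(tool,deg) [ -0.38  -0.06 -22.01] shift after rot(cm) [-26.29 -11.58   3.24] j6 1.6 F [-0.1 -0.2 -0.4]
[ 5.03293877e-02 -2.54644467e-02  1.95592245e+00 -1.05089797e-05
  1.20443521e+00  1.60035595e+00]
```

View pics/s5c.png

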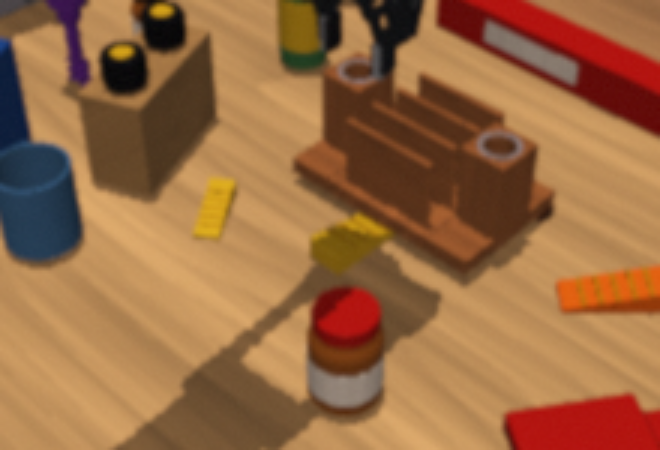

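The wedge sits square under the middle of the front edge at crop (345,240), with the jar and small wedge untouched. Next is the near bolt.

>>> drive_tool(increments=[{"x": 0, "y": 0, "z": 0, "rx": 0.4, "ry": 0, "rz": -10.1, "fingers": 0.5}, {"x": 0, "y": 0, "z": 0, "rx": 0, "ry": 0, "rz": -10.1, "fingers": 0.5}, {"x": 0, "y": 0, "z": 0, "rx": 0, "ry": 0, "rz": -10.1, "fingers": 0.5}, {"x": 0, "y": 0, "z": 0, "rx": 0, "ry": 0, "rz": -10.1, "fingers": 0.5}, {"x": 0, "y": 0, "z": 0, "rx": 0, "ry": 0, "rz": -10.1, "fingers": 0.5}, {"x": 0, "y": 0, "z": 0, "rx": 0, "ry": 0, "rz": -10.1, "fingers": 0.5}, {"x": 0, "y": 0, "z": 0, "rx": 0, "ry": 0, "rz": -10.1, "fingers": 0.5}, {"x": 0, "y": 0, "z": 0, "rx": 0, "ry": 0, "rz": -10.1, "fingers": 0.5}, {"x": 0, "y": 0, "z": 0, "rx": 0, "ry": 0, "rz": -10.1, "fingers": 0.5}, {"x": 0, "y": 0, "z": 0, "rx": 0, "ry": 0, "rz": -10.1, "fingers": 0.5}, {"x": 0, "y": 0, "z": 0, "rx": 0, "ry": 0, "rz": -10.1, "fingers": 0.5}, {"x": 0, "y": 0, "z": 0, "rx": 0, "ry": 0, "rz": -10.1, "fingers": 0.5}, {"x": 0, "y": 0, "z": 0, "rx": 0, "ry": 0, "rz": -10.1, "fingers": 0.5}, {"x": 0, "y": 0, "z": 0, "rx": 0, "ry": 0, "rz": -10.1, "fingers": 0.5}, {"x": 0, "y": 0, "z": 0, "rx": 0, "ry": 0, "rz": -10.1, "fingers": 0.5}, {"x": 0, "y": 0, "z": 0, "rx": 0, "ry": 0, "rz": -10.1, "fingers": 0.5}, {"x": 0, "y": 0, "z": 0, "rx": 0, "ry": 0, "rz": -10.1, "fingers": 0.5}, {"x": 0, "y": 0, "z": 0, "rx": 0, "ry": 0, "rz": -10.1, "fingers": 0.5}, {"x": 0, "y": 0, "z": 0, "rx": 0, "ry": 0, "rz": -10.1, "fingers": 0.5}, {"x": 0, "y": 0, "z": 0, "rx": 0, "ry": 0, "rz": -10.1, "fingers": 0.5}])

```text
time_s: 12.52
tcp_pos: [0.5136, 0.0508, 0.2269]
ee_rot: [0.548, 0.836, 0.001, 0.001]
force: [-0.3, 0.7, -0.1]
opening: 0.748
```

>>> drive_tool(increments=[{"x": 4.39, "y": 0.5, "z": 0, "rx": 0, "ry": 0, "rz": 0, "fingers": 0.5}, {"x": 4.39, "y": 0.5, "z": 0, "rx": 0, "ry": 0, "rz": 0, "fingers": 0.5}, {"x": 4.39, "y": 0.5, "z": 0, "rx": 0, "ry": 0, "rz": 0, "fingers": 0.5}, {"x": 4.39, "y": 0.5, "z": 0, "rx": 0, "ry": 0, "rz": 0, "fingers": 0.5}, {"x": 4.39, "y": 0.5, "z": 0, "rx": 0, "ry": 0, "rz": 0, "fingers": 0.5}, {"x": 4.39, "y": 0.5, "z": 0, "rx": 0, "ry": 0, "rz": 0, "fingers": 0.5}, {"x": 0, "y": 0, "z": 0, "rx": 0, "ry": 0, "rz": 0, "fingers": 0.5}, {"x": 0, "y": 0, "z": 0, "rx": 0, "ry": 0, "rz": 0, "fingers": 0.5}])

```text
time_s: 13.52
tcp_pos: [0.4379, 0.3042, 0.2271]
ee_rot: [0.55, 0.835, 0.001, 0.002]
force: [0.5, -0.5, 0.1]
opening: 0.746
```

```bash
python3 - <<'E'
from plan import *
plan([.441,.305,.135],Rt(113.2))
snap('top')
import importlib,m
al=np.ones(m.P.shape[:2],bool)
m.blob('postL',al,(260,130,300,195),(.112,.125)); m.blob('postR',al,(325,130,360,195),(.112,.125))
m.blob('wedge',m.yel,(284,180,350,256),(.004,.04))
# dark bores: depth well below the post top inside ring
im=m.im
for b in [(266,142,288,164),(332,144,354,166)]:
    g=im[b[1]:b[3],b[0]:b[2]].astype(int); dark=(g.sum(2)<200).astype(np.uint8)
    n,l,st,c=cv2.connectedComponentsWithStats(dark); i=1+np.argmax(st[1:,4]); u,v=c[i]+[b[0],b[1]]
    s=load('top'); d=np.array([(u-s['cx'])/s['fx'],(v-s['cy'])/s['fy'],1]); d=R.from_quat(s['orientation']).apply(d); q=s['position']+d*(.118-s['position'][2])/d[2]; print(u,v,st[i],q.round(4))
E
```

```text
t 13.53 at [0.4379 0.3042 0.2271] rotvec(tool,deg) [0.23 0.17 0.04] shift after rot(cm) [-0.05  0.31  9.21] j6 -1.412 F [ 0.5 -0.5  0.1]
postL 271 c [0.6224 0.1467 0.1179] z [0.1136 0.1181 0.1217] rect [623.2 146.5] [58.1 52.2] 1.2
postR 285 c [ 0.6259 -0.0401  0.118 ] z [0.1135 0.118  0.1223] rect [626.4 -39.9] [57.6 50.7] 3.1
wedge 304 c [0.5104 0.0491 0.0195] z [0.0104 0.0195 0.0288] rect [512.4  49.2] [74.5 37. ] 0.4
275.8 151.73846153846154 [ 5  6 10  9 65] [0.6223 0.1451 0.118 ]
342.3333333333333 154.06349206349205 [ 6  6 10  9 63] [ 0.627  -0.0406  0.118 ]
```

>>> drive_tool(increments=[{"x": 0, "y": 0.3, "z": 2, "rx": 0.2, "ry": 0.2, "rz": 0, "fingers": 0.5}, {"x": 0, "y": 0, "z": 2.5, "rx": 0, "ry": 0, "rz": 0, "fingers": 0.5}, {"x": 0, "y": 0, "z": 2.5, "rx": 0, "ry": 0, "rz": 0, "fingers": 0.5}, {"x": 0, "y": 0, "z": 1.5, "rx": 0, "ry": 0, "rz": 0, "fingers": 0.5}, {"x": 0, "y": 0, "z": 0.7, "rx": 0, "ry": 0, "rz": 0, "fingers": 0.5}, {"x": 0, "y": 0, "z": 0, "rx": 0, "ry": 0, "rz": 0, "fingers": -1}, {"x": 0, "y": 0, "z": 0, "rx": 0, "ry": 0, "rz": 0, "fingers": -1}, {"x": 0, "y": 0, "z": 0, "rx": 0, "ry": 0, "rz": 0, "fingers": -1}, {"x": 0, "y": 0, "z": 0, "rx": 0, "ry": 0, "rz": 0, "fingers": -1}, {"x": 0, "y": 0, "z": 0, "rx": 0, "ry": 0, "rz": 0, "fingers": -1}], newtons=60)

```text
time_s: 14.82
tcp_pos: [0.4417, 0.3062, 0.1366]
ee_rot: [0.55, 0.835, 0.002, 0.0]
force: [0.6, 0.3, -1.6]
opening: 0.521
```

```bash
python3 - <<'E'
from plan import *
plan([.441,.305,.28],Rt(113.2)); print(status.sense()['opening'],status.sense()['ee_rot'],status.sense()['wrist_torque'])
E
```

```text
t 14.82 at [0.4417 0.3062 0.1366] rotvec(tool,deg) [ 0.19 -0.08 -0.  ] shift after rot(cm) [ -0.09  -0.11 -14.34] j6 -1.417 F [ 0.6  0.3 -1.6]
0.5212048820097698 [5.50484551e-01 8.34843343e-01 1.80469007e-03 3.06055085e-04] [-0.0498732  -0.01143417  0.00760452]
```

>>> drive_tool(increments=[{"x": 0, "y": 0, "z": -2, "rx": 0, "ry": 0, "rz": 0, "fingers": -1}, {"x": 0, "y": 0, "z": -4.5, "rx": 0, "ry": 0, "rz": 0, "fingers": -1}, {"x": 0, "y": 0, "z": -4.5, "rx": 0, "ry": 0, "rz": 0, "fingers": -1}, {"x": 0, "y": 0, "z": -4, "rx": 0, "ry": 0, "rz": 0, "fingers": -1}, {"x": 0, "y": 0, "z": 0, "rx": 0, "ry": 0, "rz": 0, "fingers": -1}, {"x": -4.37, "y": 2.06, "z": 0, "rx": 0, "ry": 0, "rz": 0, "fingers": -1}, {"x": -4.37, "y": 2.06, "z": 0, "rx": 0, "ry": 0, "rz": 0, "fingers": -1}, {"x": -4.37, "y": 2.06, "z": 0, "rx": 0, "ry": 0, "rz": 0, "fingers": -1}, {"x": -4.37, "y": 2.06, "z": 0, "rx": 0, "ry": 0, "rz": 0, "fingers": -1}, {"x": -4.37, "y": 2.06, "z": 0, "rx": 0, "ry": 0, "rz": 0, "fingers": -1}, {"x": 0, "y": 0, "z": 0, "rx": 0, "ry": 0, "rz": -10.1, "fingers": -1}, {"x": 0, "y": 0, "z": 0, "rx": 0, "ry": 0, "rz": -10.1, "fingers": -1}, {"x": 0, "y": 0, "z": 0, "rx": 0, "ry": 0, "rz": -10.1, "fingers": -1}, {"x": 0, "y": 0, "z": 0, "rx": 0, "ry": 0, "rz": -10.1, "fingers": -1}, {"x": 0, "y": 0, "z": 0, "rx": 0, "ry": 0, "rz": 0, "fingers": -1}, {"x": 0, "y": 0, "z": 0, "rx": 0, "ry": 0, "rz": 0, "fingers": -1}])

```text
time_s: 16.82
tcp_pos: [0.6215, 0.1455, 0.2851]
ee_rot: [0.23, 0.973, 0.001, -0.0]
force: [-0.5, -0.7, -1.6]
opening: 0.526
```

```bash
python3 - <<'E'
from plan import *
plan([.6224,.146,.14],Rt(153.6)); print(status.sense()['opening'],status.sense()['ee_rot'],status.sense()['wrist_torque'])
s=snap('top','t6.png'); snap('side','s6.png'); a=cv2.imread('pics/s6.png')[60:210,250:410]; cv2.imwrite('pics/s6c.png',cv2.resize(a,None,fx=4,fy=4,interpolation=cv2.INTER_CUBIC))
E
```

```text
t 16.82 at [0.6215 0.1455 0.2851] rotvec(tool,deg) [ 0.13 -0.03 -0.17] shift after rot(cm) [-0.05  0.09 14.51] j6 -2.489 F [-0.5 -0.7 -1.6]
0.525903940212544 [ 2.29795952e-01  9.73238166e-01  1.13553121e-03 -4.67802097e-05] [ 0.02482433  0.01768228 -0.03833087]
```

View pics/s6c.png

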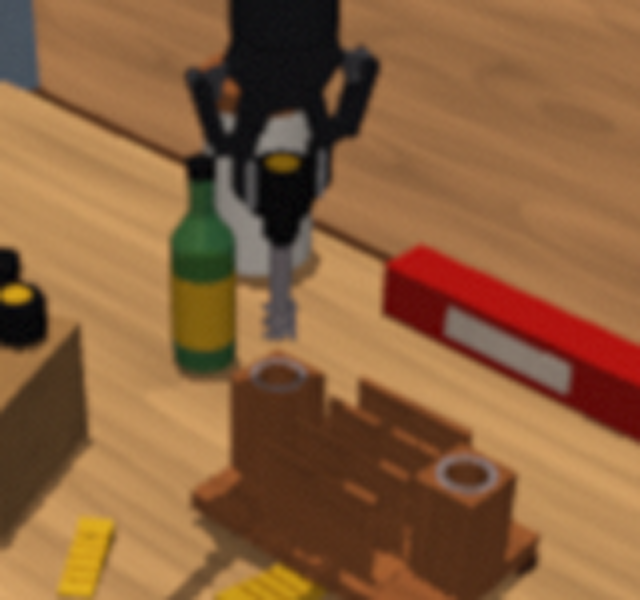

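The bolt hangs upright with its tip at crop (281,335), just above the left well mouth at (277,374). I lower it while feeling for contact.

>>> drive_tool(increments=[{"x": 0, "y": 0.1, "z": 2, "rx": 0, "ry": 0, "rz": 0, "fingers": -1}, {"x": 0, "y": 0, "z": 1, "rx": 0, "ry": 0, "rz": 0, "fingers": -1}, {"x": 0, "y": 0, "z": 0.5, "rx": 0, "ry": 0, "rz": 0, "fingers": -1}, {"x": 0, "y": 0, "z": 0.5, "rx": 0, "ry": 0, "rz": 0, "fingers": -1}, {"x": 0, "y": 0, "z": 0, "rx": 0, "ry": 0, "rz": 0, "fingers": -1}])

```text
time_s: 17.55
tcp_pos: [0.6224, 0.1465, 0.2461]
ee_rot: [0.228, 0.974, 0.001, 0.001]
force: [-0.1, -0.6, -2.2]
opening: 0.522
```

>>> drive_tool(increments=[{"x": 0, "y": 0, "z": 1, "rx": 0, "ry": 0, "rz": 0, "fingers": -1}, {"x": 0, "y": 0, "z": 1, "rx": 0, "ry": 0, "rz": 0, "fingers": -1}, {"x": 0, "y": 0, "z": 0, "rx": 0, "ry": 0, "rz": 0, "fingers": -1}])

```text
time_s: 17.92
tcp_pos: [0.6216, 0.1464, 0.2247]
ee_rot: [0.228, 0.974, 0.001, -0.001]
force: [0.7, -0.2, -2.0]
opening: 0.519
```

>>> drive_tool(increments=[{"x": 0, "y": 0, "z": 1, "rx": 0, "ry": 0, "rz": 0, "fingers": -1}, {"x": 0, "y": 0, "z": 1, "rx": 0, "ry": 0, "rz": 0, "fingers": -1}, {"x": 0, "y": 0, "z": 1, "rx": 0, "ry": 0, "rz": 0, "fingers": -1}, {"x": 0, "y": 0, "z": 0, "rx": 0, "ry": 0, "rz": 0, "fingers": -1}])

```text
time_s: 18.42
tcp_pos: [0.6217, 0.1465, 0.1947]
ee_rot: [0.228, 0.974, 0.001, -0.0]
force: [-0.6, -0.4, -1.5]
opening: 0.521
```

>>> drive_tool(increments=[{"x": 0, "y": 0, "z": 1, "rx": 0, "ry": 0, "rz": 0, "fingers": -1}, {"x": 0, "y": 0, "z": 1, "rx": 0, "ry": 0, "rz": 0, "fingers": -1}, {"x": 0, "y": 0, "z": 1, "rx": 0, "ry": 0, "rz": 0, "fingers": -1}, {"x": 0, "y": 0, "z": 0, "rx": 0, "ry": 0, "rz": 0, "fingers": -1}])

```text
time_s: 18.92
tcp_pos: [0.6217, 0.1465, 0.1648]
ee_rot: [0.228, 0.974, 0.001, -0.0]
force: [-0.3, -0.2, -2.1]
opening: 0.522
```

>>> drive_tool(increments=[{"x": 0, "y": 0, "z": 0.4, "rx": 0, "ry": 0, "rz": 0, "fingers": -1}, {"x": 0, "y": 0, "z": 0, "rx": 0, "ry": 0, "rz": 0, "fingers": -1}])

```text
time_s: 19.18
tcp_pos: [0.6228, 0.1468, 0.1624]
ee_rot: [0.228, 0.974, 0.002, 0.001]
force: [0.5, -0.0, -1.2]
opening: 0.523
```

>>> drive_tool(increments=[{"x": 0, "y": 0, "z": 0.4, "rx": 0, "ry": 0, "rz": 0, "fingers": -1}, {"x": 0, "y": 0, "z": 0, "rx": 0, "ry": 0, "rz": 0, "fingers": -1}])

```text
time_s: 19.42
tcp_pos: [0.6225, 0.1467, 0.1582]
ee_rot: [0.228, 0.974, 0.001, 0.001]
force: [0.6, 0.4, -1.8]
opening: 0.519
```

>>> drive_tool(increments=[{"x": 0, "y": 0, "z": 0.3, "rx": 0, "ry": 0, "rz": 0, "fingers": -1}, {"x": 0, "y": 0, "z": 0, "rx": 0, "ry": 0, "rz": 0, "fingers": -1}])

```text
time_s: 19.68
tcp_pos: [0.6233, 0.147, 0.1566]
ee_rot: [0.228, 0.974, 0.002, 0.001]
force: [-0.5, 0.6, 3.3]
opening: 0.522
```

>>> drive_tool(increments=[{"x": 0, "y": 0, "z": 0.06, "rx": 0, "ry": 0, "rz": 10, "fingers": -1}, {"x": 0, "y": 0, "z": 0.06, "rx": 0, "ry": 0, "rz": 10, "fingers": -1}, {"x": 0, "y": 0, "z": 0.06, "rx": 0, "ry": 0, "rz": 10, "fingers": -1}, {"x": 0, "y": 0, "z": 0.06, "rx": 0, "ry": 0, "rz": 10, "fingers": -1}])

```text
time_s: 20.18
tcp_pos: [0.6244, 0.1471, 0.1546]
ee_rot: [0.55, 0.835, 0.003, 0.002]
force: [1.3, 0.8, 2.6]
opening: 0.52
```

>>> drive_tool(increments=[{"x": 0, "y": 0, "z": 0.06, "rx": 0, "ry": 0, "rz": 10, "fingers": -1}, {"x": 0, "y": 0, "z": 0.06, "rx": 0, "ry": 0, "rz": 10, "fingers": -1}, {"x": 0, "y": 0, "z": 0.06, "rx": 0, "ry": 0, "rz": 10, "fingers": -1}, {"x": 0, "y": 0, "z": 0.06, "rx": 0, "ry": 0, "rz": 10, "fingers": -1}])

```text
time_s: 20.68
tcp_pos: [0.6238, 0.1469, 0.1515]
ee_rot: [0.802, 0.597, 0.003, 0.0]
force: [-0.6, -0.1, -0.2]
opening: 0.52
```

>>> drive_tool(increments=[{"x": 0, "y": 0, "z": 0.07, "rx": 0, "ry": 0, "rz": 10, "fingers": -1}, {"x": 0, "y": 0, "z": 0.07, "rx": 0, "ry": 0, "rz": 10, "fingers": -1}, {"x": 0, "y": 0, "z": 0.07, "rx": 0, "ry": 0, "rz": 10, "fingers": -1}, {"x": 0, "y": 0, "z": 0.07, "rx": 0, "ry": 0, "rz": 10, "fingers": -1}, {"x": 0, "y": 0, "z": 0.07, "rx": 0, "ry": 0, "rz": 10, "fingers": -1}, {"x": 0, "y": 0, "z": 0.07, "rx": 0, "ry": 0, "rz": 10, "fingers": -1}])

```text
time_s: 21.42
tcp_pos: [0.6233, 0.1469, 0.1478]
ee_rot: [0.993, 0.116, 0.002, -0.001]
force: [-2.5, 0.1, 4.9]
opening: 0.523
```

>>> drive_tool(increments=[{"x": 0, "y": 0, "z": 0.07, "rx": 0, "ry": 0, "rz": 10, "fingers": -1}, {"x": 0, "y": 0, "z": 0.07, "rx": 0, "ry": 0, "rz": 10, "fingers": -1}, {"x": 0, "y": 0, "z": 0.07, "rx": 0, "ry": 0, "rz": 10, "fingers": -1}, {"x": 0, "y": 0, "z": 0.07, "rx": 0, "ry": 0, "rz": 10, "fingers": -1}, {"x": 0, "y": 0, "z": 0.07, "rx": 0, "ry": 0, "rz": 10, "fingers": -1}, {"x": 0, "y": 0, "z": 0.07, "rx": 0, "ry": 0, "rz": 10, "fingers": -1}])

```text
time_s: 22.18
tcp_pos: [0.6232, 0.1468, 0.1438]
ee_rot: [0.918, -0.397, 0.001, -0.002]
force: [-2.7, 0.0, 5.9]
opening: 0.526
```

>>> drive_tool(increments=[{"x": 0, "y": 0, "z": 0.07, "rx": 0, "ry": 0, "rz": 10, "fingers": -1}, {"x": 0, "y": 0, "z": 0.06, "rx": 0, "ry": 0, "rz": 10, "fingers": -1}, {"x": 0, "y": 0, "z": 0.06, "rx": 0, "ry": 0, "rz": 10, "fingers": -1}, {"x": 0, "y": 0, "z": 0.06, "rx": 0, "ry": 0, "rz": 10, "fingers": -1}])

```text
time_s: 22.68
tcp_pos: [0.6232, 0.1471, 0.141]
ee_rot: [0.727, -0.687, 0.0, -0.002]
force: [-1.6, -0.0, 3.9]
opening: 0.52
```

>>> drive_tool(increments=[{"x": 0, "y": 0, "z": 0.06, "rx": 0, "ry": 0, "rz": 8, "fingers": -1}, {"x": 0, "y": 0, "z": 0.04, "rx": 0, "ry": 0, "rz": 6, "fingers": -1}])

```text
time_s: 22.92
tcp_pos: [0.6234, 0.147, 0.1406]
ee_rot: [-0.639, 0.769, -0.0, 0.002]
force: [-2.8, -0.3, 8.5]
opening: 0.524
```

```bash
python3 - <<'E'
from plan import *
plan([.6224,.146,.1406],Rt(153.6)); print(status.sense()['opening'],status.sense()['ee_rot'],status.sense()['wrist_torque'])
E
```

```text
t 22.93 at [0.6234 0.147  0.1406] rotvec(tool,deg) [5.0000e-02 3.1000e-01 1.0581e+02] shift after rot(cm) [ 0.05 -0.14  0.  ] j6 1.946 F [-2.8 -0.3  8.5]
0.5243555424343216 [-6.38829907e-01  7.69344381e-01 -1.62067641e-04  2.35533582e-03] [-0.17996365  0.60696793  0.13398151]
```

>>> drive_tool(increments=[{"x": 0, "y": 0, "z": 0.03, "rx": 0, "ry": 0, "rz": 8, "fingers": -1}, {"x": 0, "y": 0, "z": 0, "rx": 0, "ry": 0, "rz": 0, "fingers": -1}])

```text
time_s: 23.18
tcp_pos: [0.6234, 0.1472, 0.1406]
ee_rot: [-0.584, 0.811, 0.0, 0.002]
force: [-3.5, 0.1, 8.0]
opening: 0.521
```

>>> drive_tool(increments=[{"x": 0, "y": 0, "z": 0, "rx": 0, "ry": 0, "rz": 0, "fingers": 0.4}, {"x": 0, "y": 0, "z": 0, "rx": 0, "ry": 0, "rz": 0, "fingers": 0.4}, {"x": 0, "y": 0, "z": 0, "rx": 0, "ry": 0, "rz": 0, "fingers": 0.4}, {"x": 0, "y": 0, "z": -2, "rx": 0, "ry": 0, "rz": 0, "fingers": 0.5}, {"x": 0, "y": 0, "z": -4, "rx": 0, "ry": 0, "rz": 0, "fingers": 0.5}, {"x": 0, "y": 0, "z": -4, "rx": 0, "ry": 0, "rz": 0, "fingers": 0.5}, {"x": 0, "y": 0, "z": 0, "rx": 0, "ry": 0, "rz": -10.1, "fingers": 0.5}, {"x": 0, "y": 0, "z": 0, "rx": 0, "ry": 0, "rz": -10.1, "fingers": 0.5}, {"x": 0, "y": 0, "z": 0, "rx": 0, "ry": 0, "rz": -10.1, "fingers": 0.5}, {"x": 0, "y": 0, "z": 0, "rx": 0, "ry": 0, "rz": -10.1, "fingers": 0.5}, {"x": 0, "y": 0, "z": 0, "rx": 0, "ry": 0, "rz": -10.1, "fingers": 0.5}, {"x": 0, "y": 0, "z": 0, "rx": 0, "ry": 0, "rz": -10.1, "fingers": 0.5}, {"x": 0, "y": 0, "z": 0, "rx": 0, "ry": 0, "rz": -10.1, "fingers": 0.5}, {"x": 0, "y": 0, "z": 0, "rx": 0, "ry": 0, "rz": -10.1, "fingers": 0.5}, {"x": 0, "y": 0, "z": 0, "rx": 0, "ry": 0, "rz": -10.1, "fingers": 0.5}, {"x": 0, "y": 0, "z": 0, "rx": 0, "ry": 0, "rz": -10.1, "fingers": 0.5}, {"x": 0, "y": 0, "z": 0, "rx": 0, "ry": 0, "rz": -10.1, "fingers": 0.5}, {"x": 0, "y": 0, "z": 0, "rx": 0, "ry": 0, "rz": -10.1, "fingers": 0.5}, {"x": 0, "y": 0, "z": 0, "rx": 0, "ry": 0, "rz": -10.1, "fingers": 0.5}, {"x": 0, "y": 0, "z": 0, "rx": 0, "ry": 0, "rz": -10.1, "fingers": 0.5}])

```text
time_s: 25.68
tcp_pos: [0.6231, 0.1466, 0.2402]
ee_rot: [0.958, 0.287, 0.002, -0.001]
force: [0.3, -0.7, -0.7]
opening: 0.749
```

```bash
python3 - <<'E'
from plan import *
plan([.5198,.3384,.1365],Rt(120)); print(status.sense()['opening'],status.sense()['ee_rot'],status.sense()['wrist_torque'])
E
```

```text
t 25.68 at [0.6231 0.1466 0.2402] rotvec(tool,deg) [  0.21  -0.24 -86.68] shift after rot(cm) [21.77  0.65 10.37] j6 -0.391 F [ 0.3 -0.7 -0.7]
0.7489917899889937 [ 9.58007869e-01  2.86730954e-01  2.37460802e-03 -8.02917924e-04] [ 0.00493418  0.00944981 -0.00938542]
```

>>> drive_tool(increments=[{"x": 0.38, "y": -4.34, "z": 0, "rx": 0, "ry": 0, "rz": 0, "fingers": 0.5}, {"x": 0.38, "y": -4.34, "z": 0, "rx": 0, "ry": 0, "rz": 0, "fingers": 0.5}, {"x": 0.38, "y": -4.34, "z": 0, "rx": 0, "ry": 0, "rz": 0, "fingers": 0.5}, {"x": 0.38, "y": -4.34, "z": 0, "rx": 0, "ry": 0, "rz": 0, "fingers": 0.5}, {"x": 0.38, "y": -4.34, "z": 0, "rx": 0, "ry": 0, "rz": 0, "fingers": 0.5}, {"x": 0, "y": 0, "z": 1, "rx": 0, "ry": 0, "rz": 0, "fingers": 0.5}, {"x": 0, "y": 0, "z": 0, "rx": 0, "ry": 0, "rz": 0, "fingers": 0.5}])

```text
time_s: 26.55
tcp_pos: [0.5201, 0.3385, 0.2285]
ee_rot: [0.959, 0.284, 0.001, -0.0]
force: [-0.1, -0.2, 0.0]
opening: 0.75
```

```bash
python3 - <<'E'
from plan import *
plan([.5198,.3384,.1365],Rt(33.3)); snap('top')
import m
al=np.ones(m.P.shape[:2],bool)
m.blob('knobL',al,(262,135,300,172),(.145,.18)); m.blob('postR',al,(325,130,360,195),(.112,.125)); m.blob('wedge',m.yel,(284,180,350,256),(.004,.04))
m.blob('knobB',al,(185,160,215,192),(.145,.16))
E
```

```text
t 26.55 at [0.5201 0.3385 0.2285] rotvec(tool,deg) [-0.02 -0.13 -0.26] shift after rot(cm) [-0.03 -0.    9.2 ] j6 -0.04 F [-0.1 -0.2  0. ]
knobL 233 c [0.622  0.1461 0.1544] z [0.1478 0.1548 0.1587] rect [622.6 146.3] [44.4 44.6] 48.2
postR 283 c [ 0.6264 -0.04    0.1177] z [0.1135 0.1177 0.1222] rect [626.5 -31.4] [56.7 67.3] 2.6
wedge 302 c [0.5106 0.0491 0.0194] z [0.0101 0.0196 0.0277] rect [512.6  48.9] [74.7 37.1] 0.9
knobB 138 c [0.5233 0.3312 0.1505] z [0.1461 0.1506 0.1555] rect [523.2 335. ] [44.2 36.3] 41.1
```

>>> drive_tool(increments=[{"x": 0, "y": 0, "z": 2.5, "rx": 0, "ry": 0, "rz": 0, "fingers": 0.5}, {"x": 0, "y": 0, "z": 2.5, "rx": 0, "ry": 0, "rz": 0, "fingers": 0.5}, {"x": 0, "y": 0, "z": 2.5, "rx": 0, "ry": 0, "rz": 0, "fingers": 0.5}, {"x": 0, "y": 0, "z": 1, "rx": 0, "ry": 0, "rz": 0, "fingers": 0.5}, {"x": 0, "y": 0, "z": 0.7, "rx": 0, "ry": 0, "rz": 0, "fingers": 0.5}, {"x": 0, "y": 0, "z": 0, "rx": 0, "ry": 0, "rz": 0, "fingers": -1}, {"x": 0, "y": 0, "z": 0, "rx": 0, "ry": 0, "rz": 0, "fingers": -1}, {"x": 0, "y": 0, "z": 0, "rx": 0, "ry": 0, "rz": 0, "fingers": -1}, {"x": 0, "y": 0, "z": 0, "rx": 0, "ry": 0, "rz": 0, "fingers": -1}, {"x": 0, "y": 0, "z": 0, "rx": 0, "ry": 0, "rz": 0, "fingers": -1}])

```text
time_s: 27.85
tcp_pos: [0.5211, 0.3394, 0.1375]
ee_rot: [0.959, 0.284, 0.002, -0.001]
force: [0.2, 0.4, 2.8]
opening: 0.52
```

```bash
python3 - <<'E'
from plan import *
plan([.6264,-.0399,.285],Rt(33.3)); print(status.sense()['opening'],status.sense()['wrist_torque'])
E
```

```text
t 27.85 at [0.5211 0.3394 0.1375] rotvec(tool,deg) [-0.04 -0.27 -0.3 ] shift after rot(cm) [-12.02  37.49 -14.75] j6 -0.04 F [0.2 0.4 2.8]
0.5197867649879364 [-0.13594795  0.04210407  0.03906565]
```

>>> drive_tool(increments=[{"x": 0, "y": 0, "z": -2, "rx": 0, "ry": 0, "rz": 0, "fingers": -1}, {"x": 0, "y": 0, "z": -4.8, "rx": 0, "ry": 0, "rz": 0, "fingers": -1}, {"x": 0, "y": 0, "z": -4.8, "rx": 0, "ry": 0, "rz": 0, "fingers": -1}, {"x": 0, "y": 0, "z": -4.9, "rx": 0, "ry": 0, "rz": 0, "fingers": -1}, {"x": 0, "y": 0, "z": 0, "rx": 0, "ry": 0, "rz": 0, "fingers": -1}, {"x": -1.5, "y": 4.69, "z": 0, "rx": 0, "ry": 0, "rz": 0, "fingers": -1}, {"x": -1.5, "y": 4.69, "z": 0, "rx": 0, "ry": 0, "rz": 0, "fingers": -1}, {"x": -1.5, "y": 4.69, "z": 0, "rx": 0, "ry": 0, "rz": 0, "fingers": -1}, {"x": -1.5, "y": 4.69, "z": 0, "rx": 0, "ry": 0, "rz": 0, "fingers": -1}, {"x": -1.5, "y": 4.69, "z": 0, "rx": 0, "ry": 0, "rz": 0, "fingers": -1}, {"x": -1.5, "y": 4.69, "z": 0, "rx": 0, "ry": 0, "rz": 0, "fingers": -1}, {"x": -1.5, "y": 4.69, "z": 0, "rx": 0, "ry": 0, "rz": 0, "fingers": -1}, {"x": -1.5, "y": 4.69, "z": 0, "rx": 0, "ry": 0, "rz": 0, "fingers": -1}, {"x": 0, "y": 0, "z": 0, "rx": 0, "ry": 0, "rz": -10.3, "fingers": -1}, {"x": 0, "y": 0, "z": 0, "rx": 0, "ry": 0, "rz": -10.3, "fingers": -1}, {"x": 0, "y": 0, "z": 0, "rx": 0, "ry": 0, "rz": -10.3, "fingers": -1}, {"x": 0, "y": 0, "z": 0, "rx": 0, "ry": 0, "rz": -10.3, "fingers": -1}, {"x": 0, "y": 0, "z": 0, "rx": 0, "ry": 0, "rz": -10.3, "fingers": -1}, {"x": 0, "y": 0, "z": 0, "rx": 0, "ry": 0, "rz": -10.3, "fingers": -1}, {"x": 0, "y": 0, "z": 0, "rx": 0, "ry": 0, "rz": -10.3, "fingers": -1}])

```text
time_s: 30.35
tcp_pos: [0.623, -0.0412, 0.2997]
ee_rot: [0.606, 0.796, 0.001, -0.001]
force: [-0.6, -0.0, -1.4]
opening: 0.52
```

>>> drive_tool(increments=[{"x": 0, "y": 0, "z": 0, "rx": 0, "ry": 0, "rz": -10.3, "fingers": -1}, {"x": 0, "y": 0, "z": 0, "rx": 0, "ry": 0, "rz": -10.3, "fingers": -1}, {"x": 0, "y": 0, "z": 0, "rx": 0, "ry": 0, "rz": -10.3, "fingers": -1}, {"x": 0, "y": 0, "z": 0, "rx": 0, "ry": 0, "rz": 0, "fingers": -1}, {"x": 0, "y": 0, "z": 0, "rx": 0, "ry": 0, "rz": 0, "fingers": -1}])

```text
time_s: 30.98
tcp_pos: [0.6235, -0.0412, 0.3004]
ee_rot: [0.376, 0.927, 0.001, 0.0]
force: [0.0, -0.0, -0.9]
opening: 0.525
```

```bash
python3 - <<'E'
from plan import *
plan([.6264,-.0399,.1415],Rt(136.7)); print(status.sense()['opening'],status.sense()['wrist_torque'])
E
```

```text
t 30.98 at [ 0.6235 -0.0412  0.3004] rotvec(tool,deg) [ 0.16 -0.06 -0.88] shift after rot(cm) [-0.12  0.3  15.89] j6 -2.479 F [ 0.  -0.  -0.9]
0.5251516471523883 [-0.0136235   0.01676905 -0.0438543 ]
```

>>> drive_tool(increments=[{"x": -0.1, "y": 0.3, "z": 2, "rx": 0, "ry": 0, "rz": 0, "fingers": -1}, {"x": 0, "y": 0, "z": 2, "rx": 0, "ry": 0, "rz": 0, "fingers": -1}, {"x": 0, "y": 0, "z": 1, "rx": 0, "ry": 0, "rz": 0, "fingers": -1}, {"x": 0, "y": 0, "z": 0.5, "rx": 0, "ry": 0, "rz": 0, "fingers": -1}, {"x": 0, "y": 0, "z": 0, "rx": 0, "ry": 0, "rz": 0, "fingers": -1}])

```text
time_s: 31.6
tcp_pos: [0.6267, -0.0397, 0.2455]
ee_rot: [0.375, 0.927, 0.002, 0.0]
force: [-0.3, -0.2, -0.9]
opening: 0.518
```

>>> drive_tool(increments=[{"x": 0, "y": 0, "z": 1, "rx": 0, "ry": 0, "rz": 0, "fingers": -1}, {"x": 0, "y": 0, "z": 1, "rx": 0, "ry": 0, "rz": 0, "fingers": -1}, {"x": 0, "y": 0, "z": 1, "rx": 0, "ry": 0, "rz": 0, "fingers": -1}, {"x": 0, "y": 0, "z": 0, "rx": 0, "ry": 0, "rz": 0, "fingers": -1}])

```text
time_s: 32.1
tcp_pos: [0.6259, -0.0395, 0.2142]
ee_rot: [0.375, 0.927, 0.001, -0.001]
force: [-0.5, -0.9, -1.5]
opening: 0.521
```

>>> drive_tool(increments=[{"x": 0, "y": 0, "z": 1, "rx": 0, "ry": 0, "rz": 0, "fingers": -1}, {"x": 0, "y": 0, "z": 1, "rx": 0, "ry": 0, "rz": 0, "fingers": -1}, {"x": 0, "y": 0, "z": 1, "rx": 0, "ry": 0, "rz": 0, "fingers": -1}, {"x": 0, "y": 0, "z": 1, "rx": 0, "ry": 0, "rz": 0, "fingers": -1}, {"x": 0, "y": 0, "z": 0.8, "rx": 0, "ry": 0, "rz": 0, "fingers": -1}, {"x": 0, "y": 0, "z": 0, "rx": 0, "ry": 0, "rz": 0, "fingers": -1}])

```text
time_s: 32.85
tcp_pos: [0.6263, -0.0394, 0.1668]
ee_rot: [0.375, 0.927, 0.001, -0.0]
force: [0.3, -0.2, -0.7]
opening: 0.516
```

>>> drive_tool(increments=[{"x": 0, "y": 0, "z": 0.4, "rx": 0, "ry": 0, "rz": 0, "fingers": -1}, {"x": 0, "y": 0, "z": 0.3, "rx": 0, "ry": 0, "rz": 0, "fingers": -1}, {"x": 0, "y": 0, "z": 0, "rx": 0, "ry": 0, "rz": 0, "fingers": -1}])

```text
time_s: 33.22
tcp_pos: [0.6269, -0.0394, 0.1608]
ee_rot: [0.375, 0.927, 0.002, 0.0]
force: [-0.4, 0.7, -2.0]
opening: 0.522
```

>>> drive_tool(increments=[{"x": 0, "y": 0, "z": 0.3, "rx": 0, "ry": 0, "rz": 0, "fingers": -1}, {"x": 0, "y": 0, "z": 0, "rx": 0, "ry": 0, "rz": 0, "fingers": -1}])

```text
time_s: 33.48
tcp_pos: [0.6269, -0.0394, 0.1578]
ee_rot: [0.375, 0.927, 0.002, 0.0]
force: [0.3, -0.2, -1.1]
opening: 0.52
```

>>> drive_tool(increments=[{"x": 0, "y": 0, "z": 0.3, "rx": 0, "ry": 0, "rz": 0, "fingers": -1}, {"x": 0, "y": 0, "z": 0, "rx": 0, "ry": 0, "rz": 0, "fingers": -1}])

```text
time_s: 33.72
tcp_pos: [0.6277, -0.0393, 0.157]
ee_rot: [0.375, 0.927, 0.002, 0.001]
force: [-2.6, 0.9, 6.0]
opening: 0.521
```

>>> drive_tool(increments=[{"x": 0, "y": 0, "z": 0.2, "rx": 0, "ry": 0, "rz": 0, "fingers": -1}, {"x": 0, "y": 0, "z": 0, "rx": 0, "ry": 0, "rz": 0, "fingers": -1}])

```text
time_s: 33.98
tcp_pos: [0.6282, -0.039, 0.1569]
ee_rot: [0.375, 0.927, 0.002, 0.002]
force: [-4.2, 1.9, 13.8]
opening: 0.519
```

>>> drive_tool(increments=[{"x": 0, "y": 0, "z": 0.04, "rx": 0, "ry": 0, "rz": 10, "fingers": -1}, {"x": 0, "y": 0, "z": 0.05, "rx": 0, "ry": 0, "rz": 10, "fingers": -1}, {"x": 0, "y": 0, "z": 0.05, "rx": 0, "ry": 0, "rz": 10, "fingers": -1}, {"x": 0, "y": 0, "z": 0.05, "rx": 0, "ry": 0, "rz": 10, "fingers": -1}])

```text
time_s: 34.48
tcp_pos: [0.6291, -0.039, 0.155]
ee_rot: [0.671, 0.741, 0.004, 0.002]
force: [-2.2, 2.4, 10.9]
opening: 0.526
```

>>> drive_tool(increments=[{"x": 0, "y": 0, "z": 0.06, "rx": 0, "ry": 0, "rz": 10, "fingers": -1}, {"x": 0, "y": 0, "z": 0.06, "rx": 0, "ry": 0, "rz": 10, "fingers": -1}, {"x": 0, "y": 0, "z": 0.06, "rx": 0, "ry": 0, "rz": 10, "fingers": -1}, {"x": 0, "y": 0, "z": 0.06, "rx": 0, "ry": 0, "rz": 10, "fingers": -1}])

```text
time_s: 34.98
tcp_pos: [0.629, -0.0393, 0.152]
ee_rot: [0.884, 0.467, 0.004, 0.001]
force: [-3.2, -0.1, 8.3]
opening: 0.525
```

>>> drive_tool(increments=[{"x": 0, "y": 0, "z": 0.065, "rx": 0, "ry": 0, "rz": 10, "fingers": -1}, {"x": 0, "y": 0, "z": 0.065, "rx": 0, "ry": 0, "rz": 10, "fingers": -1}, {"x": 0, "y": 0, "z": 0.065, "rx": 0, "ry": 0, "rz": 10, "fingers": -1}, {"x": 0, "y": 0, "z": 0.065, "rx": 0, "ry": 0, "rz": 10, "fingers": -1}, {"x": 0, "y": 0, "z": 0.065, "rx": 0, "ry": 0, "rz": 10, "fingers": -1}, {"x": 0, "y": 0, "z": 0.065, "rx": 0, "ry": 0, "rz": 10, "fingers": -1}])

```text
time_s: 35.72
tcp_pos: [0.6279, -0.0395, 0.1481]
ee_rot: [0.999, -0.038, 0.002, -0.001]
force: [-6.0, 0.4, 11.5]
opening: 0.521
```

Sinking as it turns; 6.6 mm left, about 100°.

>>> drive_tool(increments=[{"x": 0, "y": 0, "z": 0.06, "rx": 0, "ry": 0, "rz": 10, "fingers": -1}, {"x": 0, "y": 0, "z": 0.06, "rx": 0, "ry": 0, "rz": 10, "fingers": -1}, {"x": 0, "y": 0, "z": 0.06, "rx": 0, "ry": 0, "rz": 10, "fingers": -1}, {"x": 0, "y": 0, "z": 0.06, "rx": 0, "ry": 0, "rz": 10, "fingers": -1}, {"x": 0, "y": 0, "z": 0.06, "rx": 0, "ry": 0, "rz": 10, "fingers": -1}, {"x": 0, "y": 0, "z": 0.06, "rx": 0, "ry": 0, "rz": 10, "fingers": -1}, {"x": 0, "y": 0, "z": 0.06, "rx": 0, "ry": 0, "rz": 10, "fingers": -1}])

```text
time_s: 36.6
tcp_pos: [0.6276, -0.0392, 0.1435]
ee_rot: [0.797, -0.604, 0.001, -0.002]
force: [-4.9, 1.6, 10.2]
opening: 0.522
```

>>> drive_tool(increments=[{"x": 0, "y": 0, "z": 0.06, "rx": 0, "ry": 0, "rz": 10, "fingers": -1}, {"x": 0, "y": 0, "z": 0.06, "rx": 0, "ry": 0, "rz": 10, "fingers": -1}, {"x": 0, "y": 0, "z": 0.04, "rx": 0, "ry": 0, "rz": 10, "fingers": -1}])

```text
time_s: 36.98
tcp_pos: [0.6277, -0.039, 0.1415]
ee_rot: [-0.613, 0.79, -0.0, 0.003]
force: [-4.0, 2.0, 10.4]
opening: 0.521
```

>>> drive_tool(increments=[{"x": 0, "y": 0, "z": 0.04, "rx": 0, "ry": 0, "rz": 8, "fingers": -1}, {"x": 0, "y": 0, "z": 0.03, "rx": 0, "ry": 0, "rz": 8, "fingers": -1}, {"x": 0, "y": 0, "z": 0, "rx": 0, "ry": 0, "rz": 0, "fingers": -1}])

```text
time_s: 37.35
tcp_pos: [0.6277, -0.0388, 0.1415]
ee_rot: [-0.5, 0.866, 0.0, 0.002]
force: [-5.1, 3.2, 12.0]
opening: 0.519
```

```bash
python3 - <<'E'
from plan import *
plan([.6264,-.0399,.1415],Rt(136.7)); print(status.sense()['opening'],status.sense()['wrist_torque'])
E
```

```text
t 37.35 at [ 0.6277 -0.0388  0.1415] rotvec(tool,deg) [  0.17   0.28 103.24] shift after rot(cm) [ 0.02 -0.16  0.  ] j6 1.99 F [-5.1  3.2 12. ]
0.5189118805237225 [ 0.10464927  1.08395002 -0.04943979]
```

>>> drive_tool(increments=[{"x": 0, "y": 0, "z": 0, "rx": 0, "ry": 0, "rz": 0, "fingers": 0.4}, {"x": 0, "y": 0, "z": 0, "rx": 0, "ry": 0, "rz": 0, "fingers": 0.4}, {"x": 0, "y": 0, "z": 0, "rx": 0, "ry": 0, "rz": 0, "fingers": 0.4}, {"x": 0, "y": 0, "z": -2, "rx": 0, "ry": 0, "rz": 0, "fingers": 0.4}, {"x": 0, "y": 0, "z": -5, "rx": 0, "ry": 0, "rz": 0, "fingers": 0.4}, {"x": 0, "y": 0, "z": -5, "rx": 0, "ry": 0, "rz": 0, "fingers": 0.4}, {"x": 0, "y": 0, "z": -5, "rx": 0, "ry": 0, "rz": 0, "fingers": 0.4}, {"x": 0, "y": 0, "z": 0, "rx": 0, "ry": 0, "rz": 0, "fingers": 0.4}])

```text
time_s: 38.35
tcp_pos: [0.6298, -0.0402, 0.3167]
ee_rot: [-0.5, 0.866, -0.003, 0.007]
force: [-0.1, 0.2, -0.0]
opening: 0.701
```

```bash
python3 - <<'E'
from plan import *
snap('top','t7.png'); snap('side','s7.png')
a=cv2.imread('pics/t7.png')[100:300,240:540]; b=cv2.imread('pics/s7.png')[120:360,250:550]
cv2.imwrite('pics/c7.png',np.vstack([cv2.resize(a,(600,400)),cv2.resize(b,(250,200))[:,:].repeat(1,0) if 0 else cv2.copyMakeBorder(cv2.resize(b,(250,200)),0,0,0,350,0)])) 
cv2.imwrite('pics/c7t.png',cv2.resize(a,(750,500),interpolation=cv2.INTER_CUBIC))
import m
al=np.ones(m.P.shape[:2],bool)
H,S,V=m.H,m.S,m.V; red=((H<6)|(H>174))&(S>170)
p=m.blob('red',red,(390,170,460,255),(.012,.035)); q=m.blob('dark',(V<110)&(S>60),(430,195,500,275),(.014,.035))
np.savez('b.npz',p=p,q=q)
print(status.sense()['tcp_pos'])
E
```

```text
red 1266 c [ 0.4801 -0.2805  0.022 ] z [0.0176 0.022  0.0262] rect [ 495.8 -291.5] [ 75.6 191.5] 55.2
dark 1197 c [ 0.4247 -0.3956  0.0221] z [0.0172 0.022  0.0269] rect [ 428.1 -424.5] [117.7 189.9] 56.0
[ 0.62716449 -0.03996397  0.3103207 ]
```

View pics/c7t.png

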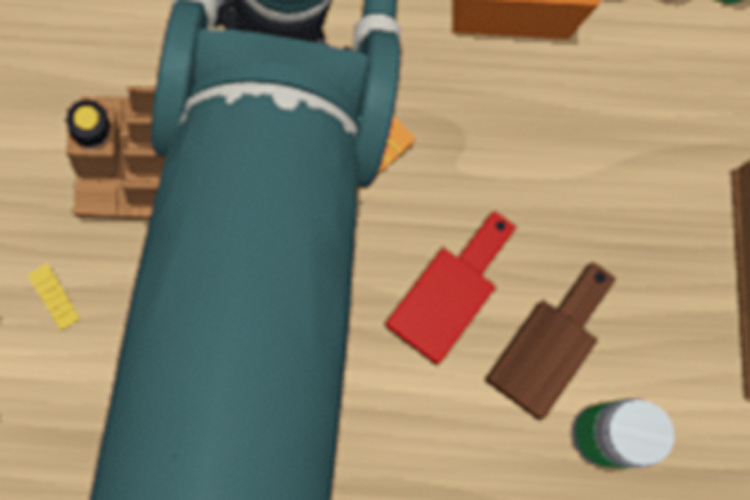

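The boards have not moved: red runs from foot px (405,237) to handle end (441,189), dark from foot (446,260) to handle end (480,210).

```bash
python3 - <<'E'
from plan import *
s=load('top'); q=R.from_quat(s['orientation'])
def px(u,v,z):
    d=q.apply([(u-s['cx'])/s['fx'],(v-s['cy'])/s['fy'],1]); return s['position']+d*(z-s['position'][2])/d[2]
d=np.load('b.npz')
for n,f,h in [('p',(404.8,237.2),(441.2,188.8)),('q',(446,260),(480.4,210))]:
    a,b=px(*f,.022),px(*h,.022); p=d[n][:,:2]; w,v=np.linalg.eigh(np.cov(p.T)); ax=v[:,1]*np.sign(v[0,1])
    print(n,a[:2].round(4),b[:2].round(4),'len',np.linalg.norm(b-a).round(4),'az',np.degrees(np.arctan2(*(b-a)[1::-1])).round(2),'pca az',np.degrees(np.arctan2(ax[1],ax[0])).round(2),'mean',p.mean(0).round(4))
    t=(p-p.mean(0))@ax; o=(p-p.mean(0))@[-ax[1],ax[0]]; print(' ext',np.percentile(t,[.3,99.7]).round(4),np.percentile(o,[.5,99.5]).round(4))
az=-34.8; h=np.array([np.cos(np.radians(az)),np.sin(np.radians(az)),0]); o=np.array([.4958,-.2915,0])-.0375*h
g=o+.105*h; print('origin',o,'grasp',g)
Rm=Rt(az-90); plan(g+[0,0,.15],Rm)
E
```

```text
p [ 0.4176 -0.2386] [ 0.5695 -0.3454] len 0.1857 az -35.12 pca az -34.65 mean [ 0.4801 -0.2805]
 ext [-0.0763  0.1135] [-0.0375  0.0372]
q [ 0.3591 -0.3578] [ 0.5119 -0.4608] len 0.1843 az -33.97 pca az -33.84 mean [ 0.4247 -0.3956]
 ext [-0.0758  0.113 ] [-0.0767  0.0362]
origin [ 0.4650069  -0.27009824  0.        ] grasp [ 0.55122757 -0.33002317  0.        ]
t 38.45 at [ 0.6272 -0.04    0.3103] rotvec(tool,deg) [-0.19  0.27  4.79] shift after rot(cm) [ 28.15 -10.32  16.03] j6 1.989 F [0.3 0.6 0.1]
```

>>> drive_tool(increments=[{"x": 0, "y": 0, "z": 0, "rx": 0, "ry": 0.2, "rz": 4.8, "fingers": 0.3}, {"x": 4.69, "y": -1.63, "z": 0, "rx": 0, "ry": 0, "rz": 0, "fingers": 0.3}, {"x": 4.69, "y": -1.63, "z": 0, "rx": 0, "ry": 0, "rz": 0, "fingers": 0.3}, {"x": 4.69, "y": -1.63, "z": 2, "rx": 0, "ry": 0, "rz": 0, "fingers": 0.3}, {"x": 4.69, "y": -1.63, "z": 3, "rx": 0, "ry": 0, "rz": 0, "fingers": 0.3}, {"x": 4.69, "y": -1.63, "z": 3, "rx": 0, "ry": 0, "rz": 0, "fingers": 0.3}, {"x": 4.69, "y": -1.63, "z": 3, "rx": 0, "ry": 0, "rz": 0, "fingers": 0.3}, {"x": 0, "y": 0, "z": 0, "rx": -10, "ry": 0, "rz": 0, "fingers": 0.3}, {"x": 0, "y": 0, "z": 0, "rx": -10, "ry": 0, "rz": 0, "fingers": 0.3}, {"x": 0, "y": 0, "z": 0, "rx": -10, "ry": 0, "rz": 0, "fingers": 0.3}, {"x": 0, "y": 0, "z": 0, "rx": -10, "ry": 0, "rz": 0, "fingers": 0.3}, {"x": 0, "y": 0, "z": 0, "rx": 0, "ry": 0, "rz": 0, "fingers": 0.3}, {"x": 0, "y": 0, "z": 0, "rx": 0, "ry": 0, "rz": 0, "fingers": 0.3}])

```text
time_s: 40.08
tcp_pos: [0.5458, -0.3264, 0.1974]
ee_rot: [-0.435, 0.833, 0.303, -0.158]
force: [-0.9, 0.0, -0.1]
opening: 0.652
```

```bash
cat >> plan.py <<'E'
def Rp(azh,al): return Rt(azh-90)@R.from_euler('x',-al,degrees=True).as_matrix()
E
python3 - <<'E'
from plan import *
plan([.547,-.3266,.026],Rp(-34.8,40)); s=status.sense(); print(s['joints'].round(3),s['opening'])
snap('top')
import m
H,S,V=m.H,m.S,m.V; red=((H<6)|(H>174))&(S>170); al=red|True
m.blob('red',red,(390,170,460,255),(.012,.035))
m.blob('knobR',al,(328,135,366,172),(.145,.18));m.blob('knobL',al,(262,135,300,172),(.145,.18)); m.blob('wedge',m.yel,(284,180,350,256),(.004,.04))
E
```

```text
t 40.08 at [ 0.5458 -0.3264  0.1974] rotvec(tool,deg) [ 0.    0.   -0.01] shift after rot(cm) [ -0.05 -11.1   13.06] j6 1.593 F [-0.9  0.  -0.1]
[-0.585  0.672  1.261  0.015  1.907  1.593] 0.6521176690093611
red 425 c [ 0.5269 -0.3148  0.022 ] z [0.0184 0.022  0.0261] rect [ 532.4 -322.6] [76.  98.9] 48.6
knobR 231 c [ 0.6264 -0.0391  0.1543] z [0.1471 0.1547 0.1587] rect [627.9 -40. ] [44.7 47.6] 52.3
knobL 232 c [0.6219 0.1461 0.1544] z [0.1461 0.1546 0.1591] rect [622.6 146.9] [45.3 45.2] 50.8
wedge 302 c [0.5103 0.0492 0.0198] z [0.0104 0.0197 0.028 ] rect [511.7  49.2] [74.7 36.6] 0.7
```

>>> drive_tool(increments=[{"x": 0, "y": -2.4, "z": 2.8, "rx": 0, "ry": 0, "rz": 0, "fingers": 0.3}, {"x": 0, "y": -2.4, "z": 2.8, "rx": 0, "ry": 0, "rz": 0, "fingers": 0.3}, {"x": 0, "y": -2.4, "z": 2.8, "rx": 0, "ry": 0, "rz": 0, "fingers": 0.3}, {"x": 0, "y": -2.4, "z": 2.8, "rx": 0, "ry": 0, "rz": 0, "fingers": 0.3}, {"x": 0, "y": -1.1, "z": 1.3, "rx": 0, "ry": 0, "rz": 0, "fingers": 0.3}, {"x": 0, "y": 0, "z": 0, "rx": 0, "ry": 0, "rz": 0, "fingers": 0.3}])

```text
time_s: 40.88
tcp_pos: [0.5474, -0.3274, 0.0348]
ee_rot: [-0.435, 0.833, 0.303, -0.158]
force: [-0.6, -0.4, 0.4]
opening: 0.649
```

```bash
python3 - <<'E'
from plan import *
plan([.547,-.3266,.025],Rp(-34.8,40))
snap('side','s8.png'); a=cv2.imread('pics/s8.png')[200:350,330:530]; cv2.imwrite('pics/s8c.png',cv2.resize(a,None,fx=4,fy=4,interpolation=cv2.INTER_CUBIC))
E
```

```text
t 40.88 at [ 0.5474 -0.3274  0.0348] rotvec(tool,deg) [-0.06 -0.   -0.  ] shift after rot(cm) [-0.04 -0.57  0.8 ] j6 1.589 F [-0.6 -0.4  0.4]
```

View pics/s8c.png

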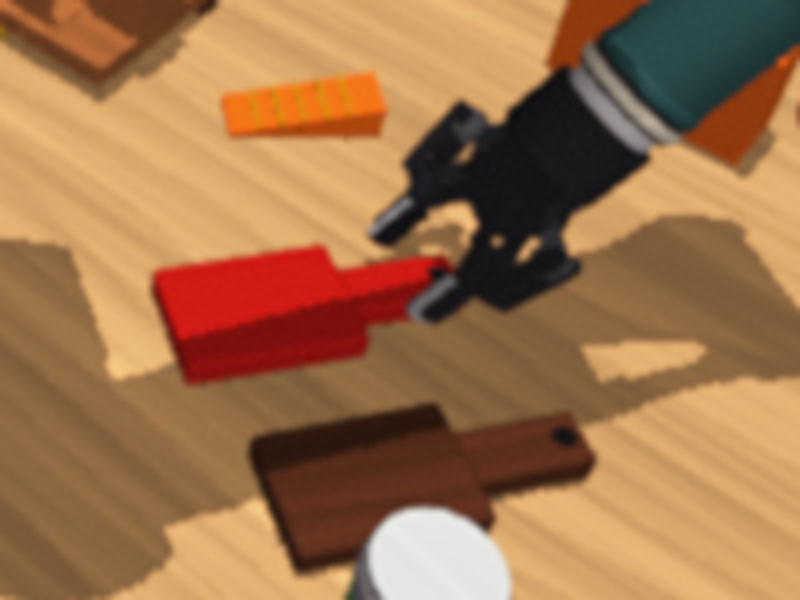

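The fingers straddle the red handle at crop (400,285). I lower the last centimetre and grip.

>>> drive_tool(increments=[{"x": 0, "y": -0.3, "z": 0.4, "rx": 0, "ry": 0, "rz": 0, "fingers": 0.3}, {"x": 0, "y": -0.3, "z": 0.4, "rx": 0, "ry": 0, "rz": 0, "fingers": 0.3}, {"x": 0, "y": 0, "z": 0, "rx": 0, "ry": 0, "rz": 0, "fingers": -1}, {"x": 0, "y": 0, "z": 0, "rx": 0, "ry": 0, "rz": 0, "fingers": -1}, {"x": 0, "y": 0, "z": 0, "rx": 0, "ry": 0, "rz": 0, "fingers": -1}, {"x": 0, "y": 0, "z": 0, "rx": 0, "ry": 0, "rz": 0, "fingers": -1}, {"x": 0, "y": 0, "z": 0, "rx": 0, "ry": 0, "rz": 0, "fingers": -1}, {"x": 0, "y": 0, "z": 0, "rx": 0, "ry": 0, "rz": 0, "fingers": -1}], newtons=100)

```text
time_s: 41.92
tcp_pos: [0.5478, -0.3277, 0.0242]
ee_rot: [-0.435, 0.833, 0.302, -0.158]
force: [2.5, -1.5, 3.8]
opening: 0.394
```

```bash
python3 - <<'E'
from plan import *
plan([.547,-.3266,.30],Rp(-34.8,40)); print(status.sense()['opening'])
E
```

```text
t 41.92 at [ 0.5478 -0.3277  0.0242] rotvec(tool,deg) [-0.1   0.   -0.01] shift after rot(cm) [ -0.04  17.83 -21.05] j6 1.589 F [ 2.5 -1.5  3.8]
0.3938706828330963
```

>>> drive_tool(increments=[{"x": 0, "y": 1.5, "z": -1.8, "rx": 0, "ry": 0, "rz": 0, "fingers": -1}, {"x": 0, "y": 3.3, "z": -3.9, "rx": 0, "ry": 0, "rz": 0, "fingers": -1}, {"x": 0, "y": 3.3, "z": -3.9, "rx": 0, "ry": 0, "rz": 0, "fingers": -1}, {"x": 0, "y": 3.3, "z": -3.9, "rx": 0, "ry": 0, "rz": 0, "fingers": -1}, {"x": 0, "y": 3.3, "z": -3.9, "rx": 0, "ry": 0, "rz": 0, "fingers": -1}, {"x": 0, "y": 3.3, "z": -3.9, "rx": 0, "ry": 0, "rz": 0, "fingers": -1}, {"x": 0, "y": 0, "z": 0, "rx": 10, "ry": 0, "rz": 0, "fingers": -1}, {"x": 0, "y": 0, "z": 0, "rx": 10, "ry": 0, "rz": 0, "fingers": -1}, {"x": 0, "y": 0, "z": 0, "rx": 10, "ry": 0, "rz": 0, "fingers": -1}, {"x": 0, "y": 0, "z": 0, "rx": 10, "ry": 0, "rz": 0, "fingers": -1}, {"x": 0, "y": 0, "z": 0, "rx": 0, "ry": 0, "rz": -9, "fingers": -1}, {"x": 0, "y": 0, "z": 0, "rx": 0, "ry": 0, "rz": -9, "fingers": -1}, {"x": 0, "y": 0, "z": 0, "rx": 0, "ry": 0, "rz": -9, "fingers": -1}, {"x": 0, "y": 0, "z": 0, "rx": 0, "ry": 0, "rz": -9, "fingers": -1}, {"x": 0, "y": 0, "z": 0, "rx": 0, "ry": 0, "rz": 0, "fingers": -1}, {"x": 0, "y": 0, "z": 0, "rx": 0, "ry": 0, "rz": 0, "fingers": -1}])

```text
time_s: 43.92
tcp_pos: [0.5459, -0.3264, 0.3028]
ee_rot: [0.714, -0.701, -0.0, 0.0]
force: [-0.3, -1.1, -2.5]
opening: 0.395
```

```bash
python3 - <<'E'
from plan import *
plan([.6492,.0538,.315],Rp(1.14,0)); print(status.sense()['opening'])
E
```

```text
t 43.92 at [ 0.5459 -0.3264  0.3028] rotvec(tool,deg) [ 0.01  0.01 -0.09] shift after rot(cm) [-37.81 -11.08  -1.22] j6 0.974 F [-0.3 -1.1 -2.5]
0.3952815471225694
```

>>> drive_tool(increments=[{"x": -4.72, "y": -1.38, "z": -0.2, "rx": 0, "ry": 0, "rz": 0, "fingers": -1}, {"x": -4.72, "y": -1.38, "z": -0.2, "rx": 0, "ry": 0, "rz": 0, "fingers": -1}, {"x": -4.72, "y": -1.38, "z": -0.2, "rx": 0, "ry": 0, "rz": 0, "fingers": -1}, {"x": -4.72, "y": -1.38, "z": -0.2, "rx": 0, "ry": 0, "rz": 0, "fingers": -1}, {"x": -4.72, "y": -1.38, "z": -0.2, "rx": 0, "ry": 0, "rz": 0, "fingers": -1}, {"x": -4.72, "y": -1.38, "z": -0.2, "rx": 0, "ry": 0, "rz": 0, "fingers": -1}, {"x": -4.72, "y": -1.38, "z": 0, "rx": 0, "ry": 0, "rz": 0, "fingers": -1}, {"x": -4.72, "y": -1.38, "z": 0, "rx": 0, "ry": 0, "rz": 0, "fingers": -1}, {"x": 0, "y": 0, "z": 0, "rx": 10, "ry": 0, "rz": 0, "fingers": -1}, {"x": 0, "y": 0, "z": 0, "rx": 10, "ry": 0, "rz": 0, "fingers": -1}, {"x": 0, "y": 0, "z": 0, "rx": 10, "ry": 0, "rz": 0, "fingers": -1}, {"x": 0, "y": 0, "z": 0, "rx": 10, "ry": 0, "rz": 0, "fingers": -1}, {"x": 0, "y": 0, "z": 0, "rx": 10, "ry": 0, "rz": 0, "fingers": -1}, {"x": 0, "y": 0, "z": 0, "rx": 0, "ry": 0, "rz": 0, "fingers": -1}, {"x": 0, "y": 0, "z": 0, "rx": 0, "ry": 0, "rz": 0, "fingers": -1}])

```text
time_s: 45.8
tcp_pos: [0.6499, 0.053, 0.3164]
ee_rot: [0.647, -0.634, 0.296, -0.302]
force: [0.5, -1.0, -1.1]
opening: 0.394
```

```bash
python3 - <<'E'
from plan import *
plan([.6492,.0538,.1934],Rp(1.14,-50)); s=status.sense(); print(s['opening'],s['joints'].round(2))
s=snap('side','s9.png'); a=cv2.imread('pics/s9.png')[50:225,250:410]; cv2.imwrite('pics/s9c.png',cv2.resize(a,None,fx=3.4,fy=3.4,interpolation=cv2.INTER_CUBIC))
P=cloud(s); h=cv2.cvtColor(s['image'],cv2.COLOR_RGB2HSV); m=((h[...,0]<6)|(h[...,0]>174))&(h[...,1]>170)
p=P[m]; p=p[(abs(p[:,1]-.054)<.06)&(abs(p[:,0]-.66)<.09)&(p[:,2]>.11)]; print(len(p),p.min(0),p.max(0))
w,v=np.linalg.eigh(np.cov(p.T)); print(w,v.round(3).tolist())
E
```

```text
t 45.8 at [0.6499 0.053  0.3164] rotvec(tool,deg) [0.   0.01 0.  ] shift after rot(cm) [-0.08  9.47  7.85] j6 1.687 F [ 0.5 -1.  -1.1]
0.3939356032073161 [ 0.06 -0.24  2.21 -0.1   0.3   1.69]
1038 [0.60113203 0.01230937 0.16361689] [0.67212978 0.09173536 0.3527286 ]
[3.20842366e-05 4.94407015e-04 2.27156723e-03] [[0.996, -0.086, 0.015], [0.086, 0.996, 0.018], [-0.017, -0.017, 1.0]]
```

View pics/s9c.png

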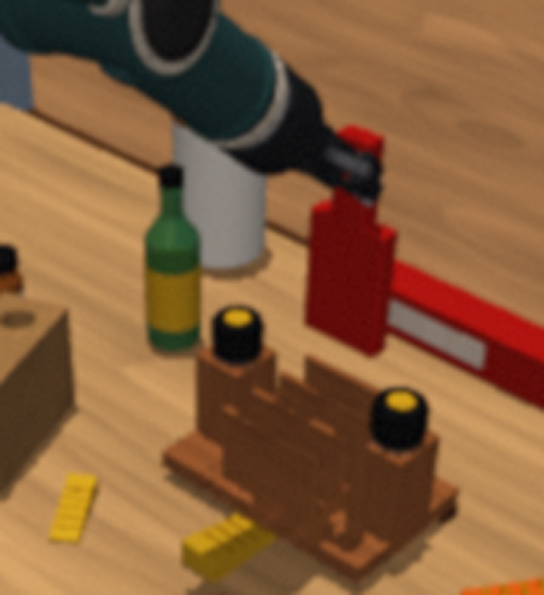

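The red board hangs vertical over the back slot, with its foot at crop (345,340). I check face position and dividers before lowering.

```bash
python3 - <<'E'
from plan import *
s=load('side'); P=cloud(s); h=cv2.cvtColor(s['image'],cv2.COLOR_RGB2HSV); m=((h[...,0]<6)|(h[...,0]>174))&(h[...,1]>170)
p=P[m]; p=p[(p[:,1]>.025)&(p[:,1]<.08)&(p[:,0]>.6)&(p[:,0]<.7)&(p[:,2]>.17)&(p[:,2]<.26)]
for z in (.17,.2,.23): q=p[(p[:,2]>=z)&(p[:,2]<z+.03)]; print(z,len(q),np.percentile(q[:,0],[5,50,95]).round(4))
t=snap('top'); Q=cloud(t); d=Q[(Q[...,2]>.100)&(Q[...,2]<.1135)&(abs(Q[...,1]-.053)<.05)&(abs(Q[...,0]-.62)<.09)]; 
x=d[:,0]-.0199*(d[:,1]-.0534)*-1
hist=np.histogram(x,np.arange(.55,.71,.003)); print([(round(b,3),c) for c,b in zip(*hist) if c])
E
```

```text
0.17 125 [0.6468 0.6492 0.6517]
0.2 133 [0.6466 0.6493 0.6519]
0.23 142 [0.647  0.6493 0.6517]
[(np.float64(0.565), np.int64(1)), (np.float64(0.568), np.int64(1)), (np.float64(0.571), np.int64(3)), (np.float64(0.601), np.int64(10)), (np.float64(0.604), np.int64(3)), (np.float64(0.607), np.int64(4)), (np.float64(0.637), np.int64(2)), (np.float64(0.64), np.int64(6)), (np.float64(0.643), np.int64(5)), (np.float64(0.676), np.int64(5)), (np.float64(0.679), np.int64(2)), (np.float64(0.682), np.int64(3))]
```

>>> drive_tool(increments=[{"x": -0.08, "y": 1.46, "z": 1.37, "rx": 0, "ry": 0, "rz": 0, "fingers": -1}, {"x": 0, "y": 1.54, "z": 1.28, "rx": 0, "ry": 0, "rz": 0, "fingers": -1}, {"x": 0, "y": 0.77, "z": 0.64, "rx": 0, "ry": 0, "rz": 0, "fingers": -1}, {"x": 0, "y": 0.77, "z": 0.64, "rx": 0, "ry": 0, "rz": 0, "fingers": -1}, {"x": 0, "y": 0, "z": 0, "rx": 0, "ry": 0, "rz": 0, "fingers": -1}])

```text
time_s: 46.52
tcp_pos: [0.6501, 0.0538, 0.2541]
ee_rot: [0.648, -0.634, 0.296, -0.301]
force: [-0.6, 0.3, -2.2]
opening: 0.392
```

>>> drive_tool(increments=[{"x": 0, "y": 0.77, "z": 0.64, "rx": 0, "ry": 0, "rz": 0, "fingers": -1}, {"x": 0, "y": 0.77, "z": 0.64, "rx": 0, "ry": 0, "rz": 0, "fingers": -1}, {"x": 0, "y": 0.77, "z": 0.64, "rx": 0, "ry": 0, "rz": 0, "fingers": -1}, {"x": 0, "y": 0, "z": 0, "rx": 0, "ry": 0, "rz": 0, "fingers": -1}])

```text
time_s: 47.02
tcp_pos: [0.6491, 0.0538, 0.2232]
ee_rot: [0.648, -0.634, 0.295, -0.301]
force: [-0.9, -0.6, -2.1]
opening: 0.394
```

>>> drive_tool(increments=[{"x": 0, "y": 0.77, "z": 0.64, "rx": 0, "ry": 0, "rz": 0, "fingers": -1}, {"x": 0, "y": 0.77, "z": 0.64, "rx": 0, "ry": 0, "rz": 0, "fingers": -1}, {"x": 0, "y": 0, "z": 0, "rx": 0, "ry": 0, "rz": 0, "fingers": -1}])

```text
time_s: 47.4
tcp_pos: [0.6494, 0.0538, 0.204]
ee_rot: [0.648, -0.634, 0.296, -0.301]
force: [-0.0, 0.4, -2.2]
opening: 0.394
```

No lateral contact; lower the last centimetre.

>>> drive_tool(increments=[{"x": 0, "y": 0.54, "z": 0.45, "rx": 0, "ry": 0, "rz": 0, "fingers": -1}, {"x": 0, "y": 0, "z": 0, "rx": 0, "ry": 0, "rz": 0, "fingers": -1}])

```text
time_s: 47.65
tcp_pos: [0.6498, 0.0538, 0.1979]
ee_rot: [0.648, -0.634, 0.296, -0.302]
force: [-0.4, -0.2, -1.7]
opening: 0.395
```

>>> drive_tool(increments=[{"x": 0, "y": 0.23, "z": 0.19, "rx": 0, "ry": 0, "rz": 0, "fingers": -1}, {"x": 0, "y": 0, "z": 0, "rx": 0, "ry": 0, "rz": 0, "fingers": -1}])

```text
time_s: 47.9
tcp_pos: [0.65, 0.0539, 0.1953]
ee_rot: [0.648, -0.634, 0.296, -0.302]
force: [0.3, -0.1, -3.1]
opening: 0.393
```

>>> drive_tool(increments=[{"x": 0, "y": 0.15, "z": 0.13, "rx": 0, "ry": 0, "rz": 0, "fingers": -1}, {"x": 0, "y": 0, "z": 0, "rx": 0, "ry": 0, "rz": 0, "fingers": -1}])

```text
time_s: 48.15
tcp_pos: [0.6497, 0.0535, 0.1932]
ee_rot: [0.648, -0.634, 0.296, -0.302]
force: [0.2, 0.3, -1.9]
opening: 0.391
```

>>> drive_tool(increments=[{"x": 0, "y": 0.15, "z": 0.13, "rx": 0, "ry": 0, "rz": 0, "fingers": -1}, {"x": 0, "y": 0, "z": 0, "rx": 0, "ry": 0, "rz": 0, "fingers": -1}])

```text
time_s: 48.4
tcp_pos: [0.6496, 0.0531, 0.1915]
ee_rot: [0.648, -0.634, 0.295, -0.302]
force: [0.8, 0.7, -2.8]
opening: 0.391
```

>>> drive_tool(increments=[{"x": 0, "y": 0.15, "z": 0.13, "rx": 0, "ry": 0, "rz": 0, "fingers": -1}, {"x": 0, "y": 0, "z": 0, "rx": 0, "ry": 0, "rz": 0, "fingers": -1}])

```text
time_s: 48.65
tcp_pos: [0.6501, 0.053, 0.191]
ee_rot: [0.648, -0.634, 0.295, -0.302]
force: [-1.5, 0.6, 1.0]
opening: 0.394
```

>>> drive_tool(increments=[{"x": 0, "y": 0, "z": 0, "rx": 0, "ry": 0, "rz": 0, "fingers": 0.1}, {"x": 0, "y": 0, "z": 0, "rx": 0, "ry": 0, "rz": 0, "fingers": 0.2}, {"x": 0, "y": 0, "z": 0, "rx": 0, "ry": 0, "rz": 0, "fingers": 0.3}, {"x": 0, "y": 0, "z": 0, "rx": 0, "ry": 0, "rz": 0, "fingers": 0.3}, {"x": 0, "y": 0, "z": -1.5, "rx": 0, "ry": 0, "rz": 0, "fingers": 0.3}, {"x": 0, "y": 0, "z": -3, "rx": 0, "ry": 0, "rz": 0, "fingers": 0.3}, {"x": 0, "y": 0, "z": -5, "rx": 0, "ry": 0, "rz": 0, "fingers": 0.3}, {"x": 0, "y": 0, "z": -5, "rx": 0, "ry": 0, "rz": 0, "fingers": 0.3}, {"x": 0, "y": 0, "z": 0, "rx": -10, "ry": 0, "rz": 0, "fingers": 0.3}, {"x": 0, "y": 0, "z": 0, "rx": -10, "ry": 0, "rz": 0, "fingers": 0.3}, {"x": 0, "y": 0, "z": 0, "rx": -10, "ry": 0, "rz": 0, "fingers": 0.3}, {"x": 0, "y": 0, "z": 0, "rx": -10, "ry": 0, "rz": 0, "fingers": 0.3}, {"x": 0, "y": 0, "z": 0, "rx": -10, "ry": 0, "rz": 0, "fingers": 0.3}, {"x": 0, "y": 0, "z": 0, "rx": 0, "ry": 0, "rz": 0, "fingers": 0.3}])

```text
time_s: 50.4
tcp_pos: [0.5516, 0.0491, 0.2742]
ee_rot: [0.713, -0.701, -0.0, 0.002]
force: [-0.6, -0.3, 0.2]
opening: 0.649
```

```bash
cat > dark.py <<'E'
from plan import *
s=snap('side','s10.png'); t=snap('top','t10.png')
P=cloud(s); h=cv2.cvtColor(s['image'],cv2.COLOR_RGB2HSV); m=((h[...,0]<6)|(h[...,0]>174))&(h[...,1]>170)
p=P[m]; p=p[(p[:,1]>.0)&(p[:,1]<.11)&(p[:,0]>.58)&(p[:,0]<.72)&(p[:,2]>.09)&(p[:,2]<.26)]; print('red',len(p),p.min(0).round(3),p.max(0).round(3)); w,v=np.linalg.eigh(np.cov(p.T)); print(v[:,2].round(3))
a=cv2.imread('pics/s10.png')[100:225,270:410]; b=cv2.imread('pics/t10.png')[180:290,410:530]
cv2.imwrite('pics/c10.png',np.hstack([cv2.resize(a,(400,357)),cv2.resize(b,(389,357),interpolation=cv2.INTER_CUBIC)]))
E
python3 dark.py
```

```text
red 618 [0.644 0.013 0.102] [0.67  0.092 0.228]
[0.041 0.032 0.999]
```

View pics/c10.png

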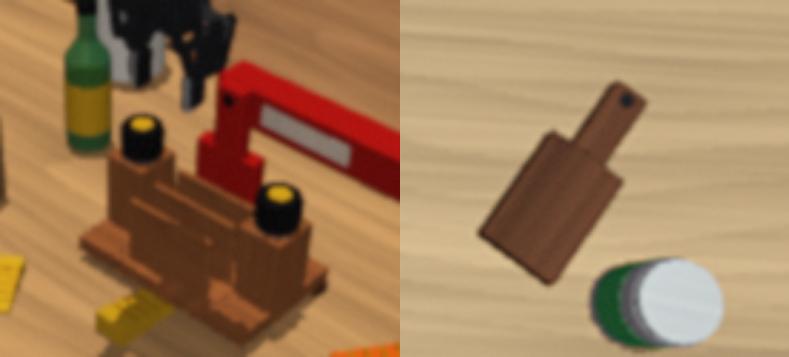

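The red board stands in the back slot with its handle up (left panel, 225,120). The dark board's corners in the right panel are foot (480,233)/(549,284) and handle end (616,82)/(646,103).

```bash
python3 - <<'E'
from plan import *
s=load('top'); q=R.from_quat(s['orientation'])
def px(u,v,z=.022):
    d=q.apply([(u-s['cx'])/s['fx'],(v-s['cy'])/s['fy'],1]); return (s['position']+d*(z-s['position'][2])/d[2])[:2]
for n,u,v in [('f1',434.7,251.9),('f2',456,267.6),('s1',457.5,220.7),('s2',478.8,236.1),('h1',476.6,205.3),('h2',485.9,211.8)]: print(n,px(u,v).round(4))
P=cloud(s); V=s['image'].sum(2)
m=(P[...,2]>.0165)&(P[...,2]<.03)&(V<330); M=np.zeros_like(m); M[195:275,428:495]=m[195:275,428:495]
n,l,st,c=cv2.connectedComponentsWithStats(M.astype(np.uint8)); i=1+np.argmax(st[1:,4]); p=P[l==i][:,:2]; print(st[i],p.mean(0))
w,v=np.linalg.eigh(np.cov(p.T)); ax=v[:,1]*np.sign(v[0,1]); t=(p-p.mean(0))@ax; o=(p-p.mean(0))@[-ax[1],ax[0]]
print('az',np.degrees(np.arctan2(ax[1],ax[0])),np.percentile(t,[.3,99.7]),np.percentile(o,[.5,99.5]))
r=cv2.minAreaRect((p*1000).astype(np.float32)); print(r)
g=np.array([.409,-.3851])+.1*np.array([np.cos(np.radians(-33.9)),np.sin(np.radians(-33.9))]); print(g); plan([*g,.195],Rp(-33.9,0))
E
```

```text
f1 [ 0.3803 -0.3254]
f2 [ 0.3392 -0.3863]
s1 [ 0.4757 -0.3926]
s2 [ 0.4339 -0.454 ]
h1 [ 0.5254 -0.4499]
h2 [ 0.5075 -0.4769]
[ 435  205   51   63 1394] [ 0.42581199 -0.39887432]
az -34.012033517515995 [-0.07816755  0.11229845] [-0.03966142  0.03892826]
((440.400390625, -409.22821044921875), (79.63107299804688, 193.5512237548828), 56.14075469970703)
[ 0.49200123 -0.44087451]
t 50.5 at [0.5494 0.0492 0.2748] rotvec(tool,deg) [-0.   -0.16 34.93] shift after rot(cm) [ 43.88 -22.57   7.98] j6 1.599 F [-0.1  0.1 -0.6]
```

>>> drive_tool(increments=[{"x": 0, "y": 0, "z": 0, "rx": 0, "ry": 0, "rz": 8.7, "fingers": 0.3}, {"x": 0, "y": 0, "z": 0, "rx": 0, "ry": 0, "rz": 8.7, "fingers": 0.3}, {"x": 0, "y": 0, "z": 0, "rx": 0, "ry": 0, "rz": 8.7, "fingers": 0.3}, {"x": 0, "y": 0, "z": 0, "rx": 0, "ry": 0, "rz": 8.8, "fingers": 0.3}, {"x": 4.9, "y": -2.52, "z": 0, "rx": 0, "ry": 0, "rz": 0, "fingers": 0.3}, {"x": 4.9, "y": -2.52, "z": 0, "rx": 0, "ry": 0, "rz": 0, "fingers": 0.3}, {"x": 4.9, "y": -2.52, "z": 0, "rx": 0, "ry": 0, "rz": 0, "fingers": 0.3}, {"x": 4.9, "y": -2.52, "z": 0, "rx": 0, "ry": 0, "rz": 0, "fingers": 0.3}, {"x": 4.9, "y": -2.52, "z": 0, "rx": 0, "ry": 0, "rz": 0, "fingers": 0.3}, {"x": 4.9, "y": -2.52, "z": 2, "rx": 0, "ry": 0, "rz": 0, "fingers": 0.3}, {"x": 4.9, "y": -2.52, "z": 2, "rx": 0, "ry": 0, "rz": 0, "fingers": 0.3}, {"x": 4.9, "y": -2.52, "z": 2, "rx": 0, "ry": 0, "rz": 0, "fingers": 0.3}, {"x": 4.9, "y": -2.52, "z": 2, "rx": 0, "ry": 0, "rz": 0, "fingers": 0.3}, {"x": 0, "y": 0, "z": 0, "rx": -10, "ry": 0, "rz": 0, "fingers": 0.3}, {"x": 0, "y": 0, "z": 0, "rx": -10, "ry": 0, "rz": 0, "fingers": 0.3}, {"x": 0, "y": 0, "z": 0, "rx": -10, "ry": 0, "rz": 0, "fingers": 0.3}, {"x": 0, "y": 0, "z": 0, "rx": -10, "ry": 0, "rz": 0, "fingers": 0.3}, {"x": 0, "y": 0, "z": 0, "rx": 0, "ry": 0, "rz": 0, "fingers": 0.3}, {"x": 0, "y": 0, "z": 0, "rx": 0, "ry": 0, "rz": 0, "fingers": 0.3}])

```text
time_s: 52.88
tcp_pos: [0.4915, -0.4431, 0.1981]
ee_rot: [-0.442, 0.83, 0.299, -0.161]
force: [-0.1, 0.3, 0.1]
opening: 0.649
```

```bash
python3 - <<'E'
from plan import *
plan([.492,-.4436,.024],Rp(-33.9,40)); s=status.sense(); print(s['opening'],s['joints'].round(2))
E
```

```text
t 52.88 at [ 0.4915 -0.4431  0.1981] rotvec(tool,deg) [-0.23 -0.16 -0.07] shift after rot(cm) [ 1.000e-02 -1.124e+01  1.330e+01] j6 1.435 F [-0.1  0.3  0.1]
0.6492745033249988 [-0.73  0.72  1.19 -0.1   1.93  1.43]
```

>>> drive_tool(increments=[{"x": 0, "y": -2.4, "z": 2.84, "rx": -0.2, "ry": 0, "rz": 0, "fingers": 0.3}, {"x": 0, "y": -2.4, "z": 2.84, "rx": 0, "ry": 0, "rz": 0, "fingers": 0.3}, {"x": 0, "y": -2.4, "z": 2.84, "rx": 0, "ry": 0, "rz": 0, "fingers": 0.3}, {"x": 0, "y": -2.4, "z": 2.84, "rx": 0, "ry": 0, "rz": 0, "fingers": 0.3}, {"x": 0, "y": -1.1, "z": 1.3, "rx": 0, "ry": 0, "rz": 0, "fingers": 0.3}, {"x": 0, "y": 0, "z": 0, "rx": 0, "ry": 0, "rz": 0, "fingers": 0.3}])

```text
time_s: 53.62
tcp_pos: [0.4915, -0.4439, 0.0328]
ee_rot: [-0.441, 0.829, 0.302, -0.162]
force: [0.5, -0.2, 0.2]
opening: 0.652
```

```bash
python3 - <<'E'
from plan import *
plan([.492,-.4436,.024],Rp(-33.9,40))
snap('side','s11.png'); a=cv2.imread('pics/s11.png')[230:380,350:550]; cv2.imwrite('pics/s11c.png',cv2.resize(a,None,fx=3,fy=3,interpolation=cv2.INTER_CUBIC))
E
```

```text
t 53.62 at [ 0.4915 -0.4439  0.0328] rotvec(tool,deg) [ 0.09 -0.14 -0.09] shift after rot(cm) [-0.05 -0.59  0.65] j6 1.455 F [ 0.5 -0.2  0.2]
```

View pics/s11c.png

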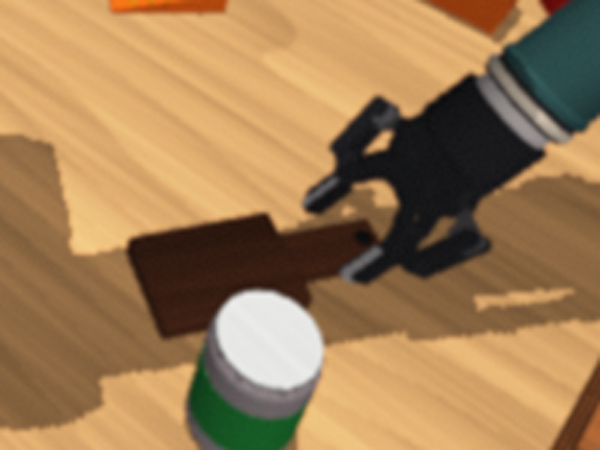

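The fingers straddle the dark handle at crop (330,245). Grip.

>>> drive_tool(increments=[{"x": 0, "y": -0.28, "z": 0.35, "rx": 0, "ry": 0, "rz": 0, "fingers": 0.3}, {"x": 0, "y": -0.28, "z": 0.35, "rx": 0, "ry": 0, "rz": 0, "fingers": 0.3}, {"x": 0, "y": 0, "z": 0, "rx": 0, "ry": 0, "rz": 0, "fingers": -1}, {"x": 0, "y": 0, "z": 0, "rx": 0, "ry": 0, "rz": 0, "fingers": -1}, {"x": 0, "y": 0, "z": 0, "rx": 0, "ry": 0, "rz": 0, "fingers": -1}, {"x": 0, "y": 0, "z": 0, "rx": 0, "ry": 0, "rz": 0, "fingers": -1}, {"x": 0, "y": 0, "z": 0, "rx": 0, "ry": 0, "rz": 0, "fingers": -1}, {"x": 0, "y": 0, "z": 0, "rx": 0, "ry": 0, "rz": 0, "fingers": -1}], newtons=100)

```text
time_s: 54.68
tcp_pos: [0.492, -0.4442, 0.0226]
ee_rot: [-0.442, 0.829, 0.302, -0.162]
force: [3.1, -1.9, 2.7]
opening: 0.395
```

```bash
python3 - <<'E'
from plan import *
plan([.492,-.4436,.30],Rp(-33.9,40)); print(status.sense()['opening'])
p=status.sense()['tcp_pos']; h=np.array([np.cos(np.radians(-33.9)),np.sin(np.radians(-33.9))]); print('board-frame',(p[:2]-[.409,-.3878])@h,p[2])
E
```

```text
t 54.67 at [ 0.492  -0.4442  0.0226] rotvec(tool,deg) [ 0.11 -0.14 -0.08] shift after rot(cm) [ -0.05  17.85 -21.23] j6 1.456 F [ 3.1 -1.9  2.7]
0.3954953822117319
board-frame 0.10033656706812302 0.022636637610482433
```

>>> drive_tool(increments=[{"x": 0, "y": 1.5, "z": -1.8, "rx": 0, "ry": 0, "rz": 0, "fingers": -1}, {"x": 0, "y": 3.3, "z": -3.9, "rx": 0, "ry": 0, "rz": 0, "fingers": -1}, {"x": 0, "y": 3.3, "z": -3.9, "rx": 0, "ry": 0, "rz": 0, "fingers": -1}, {"x": 0, "y": 3.3, "z": -3.9, "rx": 0, "ry": 0, "rz": 0, "fingers": -1}, {"x": 0, "y": 3.3, "z": -3.9, "rx": 0, "ry": 0, "rz": 0, "fingers": -1}, {"x": 0, "y": 3.3, "z": -3.9, "rx": 0, "ry": 0, "rz": 0, "fingers": -1}, {"x": 0, "y": 0, "z": 0, "rx": 10, "ry": 0, "rz": 0, "fingers": -1}, {"x": 0, "y": 0, "z": 0, "rx": 10, "ry": 0, "rz": 0, "fingers": -1}, {"x": 0, "y": 0, "z": 0, "rx": 10, "ry": 0, "rz": 0, "fingers": -1}, {"x": 0, "y": 0, "z": 0, "rx": 10.1, "ry": 0, "rz": 0, "fingers": -1}, {"x": 0, "y": 0, "z": 0, "rx": 0, "ry": 0, "rz": -8.8, "fingers": -1}, {"x": 0, "y": 0, "z": 0, "rx": 0, "ry": 0, "rz": -8.8, "fingers": -1}, {"x": 0, "y": 0, "z": 0, "rx": 0, "ry": 0, "rz": -8.8, "fingers": -1}, {"x": 0, "y": 0, "z": 0, "rx": 0, "ry": 0, "rz": -8.8, "fingers": -1}, {"x": 0, "y": 0, "z": 0, "rx": 0, "ry": 0, "rz": 0, "fingers": -1}, {"x": 0, "y": 0, "z": 0, "rx": 0, "ry": 0, "rz": 0, "fingers": -1}])

```text
time_s: 56.68
tcp_pos: [0.4915, -0.4428, 0.3013]
ee_rot: [0.714, -0.7, -0.001, 0.001]
force: [-0.4, -0.2, -3.0]
opening: 0.397
```

```bash
python3 - <<'E'
from plan import *
plan([.5764,.0524,.315],Rp(1.14,0)); print(status.sense()['opening'])
E
```

```text
t 56.67 at [ 0.4915 -0.4428  0.3013] rotvec(tool,deg) [ 0.18 -0.05  0.05] shift after rot(cm) [-49.34  -9.48  -1.37] j6 0.781 F [-0.4 -0.2 -3. ]
0.39660125594111223
```

>>> drive_tool(increments=[{"x": -4.93, "y": -0.95, "z": -0.3, "rx": 0.2, "ry": 0, "rz": 0, "fingers": -1}, {"x": -4.93, "y": -0.95, "z": -0.3, "rx": 0, "ry": 0, "rz": 0, "fingers": -1}, {"x": -4.93, "y": -0.95, "z": -0.3, "rx": 0, "ry": 0, "rz": 0, "fingers": -1}, {"x": -4.93, "y": -0.95, "z": -0.3, "rx": 0, "ry": 0, "rz": 0, "fingers": -1}, {"x": -4.93, "y": -0.95, "z": -0.2, "rx": 0, "ry": 0, "rz": 0, "fingers": -1}, {"x": -4.93, "y": -0.95, "z": 0, "rx": 0, "ry": 0, "rz": 0, "fingers": -1}, {"x": -4.93, "y": -0.95, "z": 0, "rx": 0, "ry": 0, "rz": 0, "fingers": -1}, {"x": -4.93, "y": -0.95, "z": 0, "rx": 0, "ry": 0, "rz": 0, "fingers": -1}, {"x": -4.93, "y": -0.95, "z": 0, "rx": 0, "ry": 0, "rz": 0, "fingers": -1}, {"x": -4.93, "y": -0.95, "z": 0, "rx": 0, "ry": 0, "rz": 0, "fingers": -1}, {"x": 0, "y": 0, "z": 0, "rx": 10, "ry": 0, "rz": 0, "fingers": -1}, {"x": 0, "y": 0, "z": 0, "rx": 10, "ry": 0, "rz": 0, "fingers": -1}, {"x": 0, "y": 0, "z": 0, "rx": 10, "ry": 0, "rz": 0, "fingers": -1}, {"x": 0, "y": 0, "z": 0, "rx": 10, "ry": 0, "rz": 0, "fingers": -1}, {"x": 0, "y": 0, "z": 0, "rx": 10, "ry": 0, "rz": 0, "fingers": -1}, {"x": 0, "y": 0, "z": 0, "rx": 0, "ry": 0, "rz": 0, "fingers": -1}, {"x": 0, "y": 0, "z": 0, "rx": 0, "ry": 0, "rz": 0, "fingers": -1}])

```text
time_s: 58.8
tcp_pos: [0.5763, 0.0519, 0.3163]
ee_rot: [0.648, -0.633, 0.296, -0.302]
force: [1.8, -0.4, -0.9]
opening: 0.395
```

```bash
python3 - <<'E'
from plan import *
plan([.5764,.0524,.1923],Rp(1.14,-50)); s=status.sense(); print(s['opening'],s['joints'].round(2))
s=snap('side','s12.png'); a=cv2.imread('pics/s12.png')[60:235,230:410]; cv2.imwrite('pics/s12c.png',cv2.resize(a,None,fx=3,fy=3,interpolation=cv2.INTER_CUBIC))
P=cloud(s)
p=P[(abs(P[...,1]-.055)<.06)&(abs(P[...,0]-.583)<.04)&(P[...,2]>.135)&(P[...,2]<.27)]; print(len(p),p.min(0).round(3),p.max(0).round(3))
for z in (.165,.195,.225): q=p[(p[:,2]>=z)&(p[:,2]<z+.03)&(p[:,1]<.08)&(p[:,1]>.025)]; print(z,len(q),np.percentile(q[:,0],[5,50,95]).round(4))
E
```

```text
t 58.8 at [0.5763 0.0519 0.3163] rotvec(tool,deg) [-0.04  0.08  0.15] shift after rot(cm) [-0.05  9.49  7.98] j6 1.689 F [ 1.8 -0.4 -0.9]
0.3948502378392197 [ 0.07 -0.42  2.33 -0.1   0.36  1.69]
867 [0.57  0.011 0.158] [0.597 0.093 0.27 ]
0.165 133 [0.5724 0.5743 0.577 ]
0.195 133 [0.5724 0.5746 0.5769]
0.225 142 [0.572  0.5744 0.5766]
```

View pics/s12c.png

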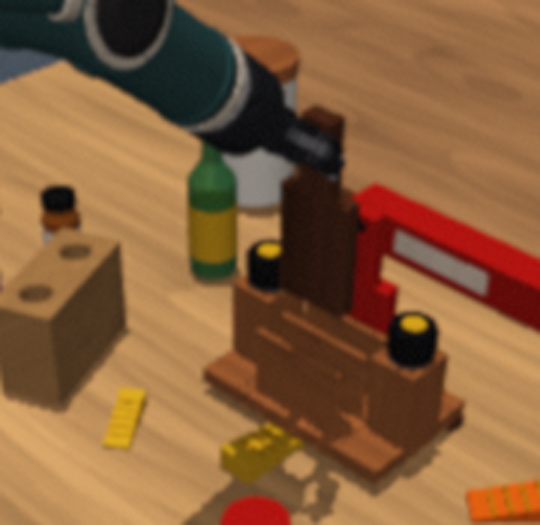

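The dark board hangs upright above the front slot with its face at x = 0.574, which puts the centre within 1 mm of the slot. Lowering.

>>> drive_tool(increments=[{"x": -0.05, "y": 1.5, "z": 1.33, "rx": 0, "ry": 0, "rz": 0, "fingers": -1}, {"x": 0, "y": 1.54, "z": 1.28, "rx": 0, "ry": 0, "rz": 0, "fingers": -1}, {"x": 0, "y": 0.77, "z": 0.64, "rx": 0, "ry": 0, "rz": 0, "fingers": -1}, {"x": 0, "y": 0.77, "z": 0.64, "rx": 0, "ry": 0, "rz": 0, "fingers": -1}, {"x": 0, "y": 0, "z": 0, "rx": 0, "ry": 0, "rz": 0, "fingers": -1}])

```text
time_s: 59.48
tcp_pos: [0.5761, 0.0522, 0.254]
ee_rot: [0.648, -0.633, 0.296, -0.302]
force: [0.5, 0.2, -3.8]
opening: 0.4
```

>>> drive_tool(increments=[{"x": 0, "y": 0.77, "z": 0.64, "rx": 0, "ry": 0, "rz": 0, "fingers": -1}, {"x": 0, "y": 0.77, "z": 0.64, "rx": 0, "ry": 0, "rz": 0, "fingers": -1}, {"x": 0, "y": 0.77, "z": 0.64, "rx": 0, "ry": 0, "rz": 0, "fingers": -1}, {"x": 0, "y": 0, "z": 0, "rx": 0, "ry": 0, "rz": 0, "fingers": -1}])

```text
time_s: 59.98
tcp_pos: [0.5747, 0.0521, 0.2222]
ee_rot: [0.649, -0.633, 0.295, -0.301]
force: [-0.1, -0.7, -3.2]
opening: 0.394
```

>>> drive_tool(increments=[{"x": 0, "y": 0.77, "z": 0.64, "rx": 0, "ry": 0, "rz": 0, "fingers": -1}, {"x": 0, "y": 0.77, "z": 0.64, "rx": 0, "ry": 0, "rz": 0, "fingers": -1}, {"x": 0, "y": 0.54, "z": 0.45, "rx": 0, "ry": 0, "rz": 0, "fingers": -1}, {"x": 0, "y": 0, "z": 0, "rx": 0, "ry": 0, "rz": 0, "fingers": -1}])

```text
time_s: 60.48
tcp_pos: [0.5753, 0.0522, 0.1967]
ee_rot: [0.649, -0.633, 0.296, -0.302]
force: [-0.8, 0.1, -2.3]
opening: 0.394
```

>>> drive_tool(increments=[{"x": 0, "y": 0.23, "z": 0.19, "rx": 0, "ry": 0, "rz": 0, "fingers": -1}, {"x": 0, "y": 0.15, "z": 0.13, "rx": 0, "ry": 0, "rz": 0, "fingers": -1}, {"x": 0, "y": 0, "z": 0, "rx": 0, "ry": 0, "rz": 0, "fingers": -1}])

```text
time_s: 60.85
tcp_pos: [0.576, 0.0523, 0.193]
ee_rot: [0.648, -0.633, 0.296, -0.302]
force: [-0.3, 0.5, -1.9]
opening: 0.392
```

>>> drive_tool(increments=[{"x": 0, "y": 0.15, "z": 0.13, "rx": 0, "ry": 0, "rz": 0, "fingers": -1}, {"x": 0, "y": 0, "z": 0, "rx": 0, "ry": 0, "rz": 0, "fingers": -1}])

```text
time_s: 61.1
tcp_pos: [0.5759, 0.0522, 0.1908]
ee_rot: [0.648, -0.633, 0.296, -0.302]
force: [-0.6, 0.3, -3.5]
opening: 0.395
```

>>> drive_tool(increments=[{"x": 0, "y": 0.12, "z": 0.1, "rx": 0, "ry": 0, "rz": 0, "fingers": -1}, {"x": 0, "y": 0, "z": 0, "rx": 0, "ry": 0, "rz": 0, "fingers": -1}])

```text
time_s: 61.35
tcp_pos: [0.5767, 0.0523, 0.1905]
ee_rot: [0.648, -0.632, 0.297, -0.303]
force: [-0.5, -0.7, 1.7]
opening: 0.395
```

>>> drive_tool(increments=[{"x": 0, "y": 0.12, "z": 0.1, "rx": 0, "ry": 0, "rz": 0, "fingers": -1}, {"x": 0, "y": 0, "z": 0, "rx": 0, "ry": 0, "rz": 0, "fingers": -1}])

```text
time_s: 61.6
tcp_pos: [0.5776, 0.0524, 0.1904]
ee_rot: [0.648, -0.632, 0.298, -0.304]
force: [-2.5, -1.1, 6.8]
opening: 0.395
```

On the floor. Release and back out.

>>> drive_tool(increments=[{"x": 0, "y": -0.1, "z": -0.08, "rx": 0, "ry": 0, "rz": 0, "fingers": 0.1}, {"x": 0, "y": 0, "z": 0, "rx": 0, "ry": 0, "rz": 0, "fingers": 0.2}, {"x": 0, "y": 0, "z": 0, "rx": 0, "ry": 0, "rz": 0, "fingers": 0.3}, {"x": 0, "y": 0, "z": 0, "rx": 0, "ry": 0, "rz": 0, "fingers": 0.3}, {"x": 0, "y": 0, "z": -1.5, "rx": 0, "ry": 0, "rz": 0, "fingers": 0.3}, {"x": 0, "y": 0, "z": -3, "rx": 0, "ry": 0, "rz": 0, "fingers": 0.3}, {"x": 0, "y": 0, "z": -5, "rx": 0, "ry": 0, "rz": 0, "fingers": 0.3}, {"x": 0, "y": 0, "z": -5, "rx": 0, "ry": 0, "rz": 0, "fingers": 0.3}, {"x": 0, "y": -3, "z": -3, "rx": 0, "ry": 0, "rz": 0, "fingers": 0.3}, {"x": 5, "y": -3, "z": 0, "rx": 0, "ry": 0, "rz": 0, "fingers": 0.3}, {"x": 5, "y": 0, "z": 0, "rx": 0, "ry": 0, "rz": 0, "fingers": 0.3}, {"x": 5, "y": 0, "z": 0, "rx": 0, "ry": 0, "rz": 0, "fingers": 0.3}, {"x": 5, "y": 0, "z": 0, "rx": 0, "ry": 0, "rz": 0, "fingers": 0.3}, {"x": 5, "y": 0, "z": 0, "rx": 0, "ry": 0, "rz": 0, "fingers": 0.3}, {"x": 5, "y": 0, "z": 0, "rx": 0, "ry": 0, "rz": 0, "fingers": 0.3}, {"x": 0, "y": 0, "z": 0, "rx": 0, "ry": 0, "rz": 0, "fingers": 0.3}, {"x": 0, "y": 0, "z": 0, "rx": 0, "ry": 0, "rz": 0, "fingers": 0.3}])

```text
time_s: 63.72
tcp_pos: [0.4779, -0.2096, 0.3334]
ee_rot: [0.65, -0.637, 0.29, -0.295]
force: [0.3, 0.2, -0.4]
opening: 0.648
```

```bash
python3 - <<'E'
from plan import *
print(status.sense()['tcp_pos'],status.sense()['force'])
s=snap('side','s13.png'); t=snap('top','t13.png')
a=cv2.imread('pics/s13.png')[90:260,240:420]; b=cv2.imread('pics/t13.png')[110:260,240:400]
cv2.imwrite('pics/c13.png',np.hstack([cv2.resize(a,(400,378)),cv2.resize(b,(400,378))]))
import m
al=np.ones(m.P.shape[:2],bool)
m.blob('knobR',al,(328,135,366,172),(.145,.18));m.blob('knobL',al,(262,135,300,172),(.145,.18)); m.blob('wedge',m.yel,(284,180,350,256),(.004,.04))
P=m.P; 
for x in (.585,.662):
    p=P[(abs(P[...,0]-x)<.018)&(abs(P[...,1]-.053)<.05)&(P[...,2]>.13)&(P[...,2]<.24)]; w,v=np.linalg.eigh(np.cov(p.T)) if len(p)>5 else (0,np.zeros((3,3))); print(x,len(p),p.max(0).round(3),p.min(0).round(3))
P=cloud(s)
for x in (.585,.66):
    p=P[(abs(P[...,0]-x)<.02)&(abs(P[...,1]-.053)<.05)&(P[...,2]>.113)&(P[...,2]<.24)]; w,v=np.linalg.eigh(np.cov(p.T)); print('side',x,len(p),p.max(0).round(3),p.min(0).round(3),v[:,2].round(3))
E
```

```text
[ 0.47791806 -0.20957609  0.33344607] [ 0.27029483  0.15947768 -0.39539925]
knobR 235 c [ 0.626  -0.039   0.1543] z [0.1462 0.1548 0.1587] rect [626.6 -39.6] [45.2 46.5] 16.3
knobL 307 c [0.6194 0.1313 0.1535] z [0.1468 0.154  0.1581] rect [617.7 124.2] [85.6 91.8] 4.2
wedge 306 c [0.5104 0.0492 0.0196] z [0.0109 0.0195 0.0286] rect [512.2  49.2] [73.7 36.9] 0.4
0.585 416 [0.602 0.09  0.231] [0.578 0.014 0.13 ]
0.662 439 [0.673 0.093 0.23 ] [0.65  0.015 0.131]
side 0.585 402 [0.599 0.093 0.195] [0.571 0.011 0.113] [-0.133  0.964 -0.231]
side 0.66 85 [0.663 0.078 0.131] [0.645 0.013 0.113] [ 0.077 -0.997 -0.031]
```

View pics/c13.png

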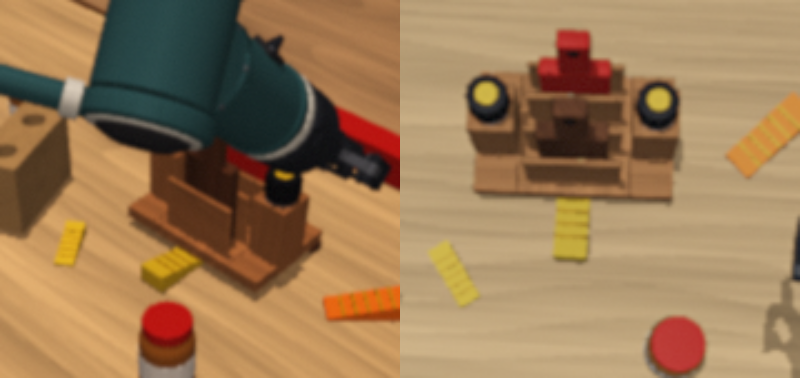

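The top panel shows both boards upright, red in the back slot (575,65) and dark in the front slot (572,120). Both knobs are down and the wedge is square under the front edge. The robot is clear.

```bash
python3 -c "
from bench import ticket
print(ticket.sign_off())"
```

```text
the job is handed in; nothing more can be done
None
```

The rack is fitted and I've handed the job in. No verdict came back, so what follows rests on my own measurements. The run took about 64 s of the 210 s allowed.

- **Wedge:** I pushed the large yellow wedge in until it jammed at about 24 N. Its tip is about 40 mm behind the front edge's line at rack x ≈ −0.040 m. It is square within 1° and still in the same place at the last look. I can't read its contact force after release; I only saw that it did not move.
- **Bolts:** Each bolt seated on the thread about 16 mm above home. I turned each clockwise until it stopped sinking, with no more than about 14 N of vertical force. Both knob tops measured about 155 mm high, which is what a knob fully down on its post should read. In the final picture the dark board's pixels mixed into the left knob's reading, so that knob's clean check is from after both bolts were in.
- **Boards:** Only the red and dark boards were present. Red stands in the back slot and dark in the front slot, handles up, with tops at about 228–230 mm (227 expected). In the last look the arm hid the boards from the side camera, so the uprightness check there was not usable. It rests on the top view and the heights, and on a side view of the red board after release, which read about 3° from vertical.

I left the other goods, the small yellow and orange wedges and the purple look-alike alone. I saw nothing knocked aside in the views I took.

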